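# Set out the titration place

## Robot

A 6-joint arm with a two-finger parallel gripper is mounted at the origin on the work surface. World frame = base frame: x ahead of the robot, y to its left, z up, the work surface at z = 0. Lengths are in mm, angles in rad, forces in N, time in s.
With the tool pointing down it reaches from about 275 to 750 mm from the base axis. Payload 10.2 kg.
Tool frame: the origin (TCP) lies at the very end of the fingers, on their centre line; the grasp point (between the pads) lies 19 mm behind it (ctrl.tcp_to_grasp is the distance from the TCP to the grasp point, in mm); z points along the fingers, x is the direction in which the jaws open and shut, and the axes are right-handed (so a half turn about z gives the same grasp; the last joint's range is limited). The gripper opens to 85 mm and grips with 20 to 120 N. Pads are 22 mm wide; open, the fingers measure 114 mm over their backs; the gripper's body (76 mm by 85 mm) begins 54 mm behind the grasp point. The pads swing forward as they close: fully open they stand 13 mm farther back than shut.
Start: joints at [0.895, 0.313, 1.498, -0, 1.331, -0.223], TCP at [229.692, 472.093, 197.694] pointing down, gripper open.
Joint ranges: [-2.94, 2.94], [-0.97, 2.17], [0.19, 2.56], [-1.23, 4.37], [0.02, 3.11], [-2.88, 2.88]. Speed limits (rad/s): [2.39, 2.39, 3.01, 3.14, 3.14, 3.14].

## Interface

Orientations are given as a unit quaternion [w, x, y, z].
In Python, from rig import monitor, vision, order, ctrl gives the robot as it stands. The module is installed in compiled form; this text tells all that it offers.
- The arm moves only by the shell command python3 -m pendant 'ROWS' [FORCE]. ROWS is JSON, a list that holds one entry, the list of rows, each a list of 5 numbers: the closure, from -1 (fully open) to 1 (shut), then the shift along the world's x, y, z in m, then the turn about the world's z in degrees. In form: [[[fingers, dx, dy, dz, spin], ...]]. A call has 1 to 20 rows; each row is the pose to reach, as a shift and turn from the pose commanded when the call began; what a row does not reach only later rows make up. A row lasts 1/10 s, in which the tool goes at most 50 mm and 8.59 degrees, less where a joint would pass 70% of its speed; a pose out of reach is approached as far as the arm can. A call with a gripper value outside its range is refused whole. The fingers move at their own pace and stop on an object; FORCE is the grip in N (left out, the last holds). Time passes only in rows, so rows that repeat a pose let the fingers close. It gives the time, the measured TCP pose, the force and the opening at its end, in the units of the state.
- monitor.sense(): the state, without advancing time (a new reading comes with each control period).
- vision.capture(name): name is "scene" or "top" or "wrist"; returns (picture, depth): 420x560x3 uint8, red, green, blue; 420x560 float32, mm along the optical axis (not along the pixel's ray), 0 where there is no reading.
- vision.camera_info(name): a dict with "fov_y" (degrees; the focal length in pixels is half the picture's height over the tangent of half this angle, whatever the lens; pixels are square), "cx", "cy" (the principal point, pixels), "distortion" ([k1, k2, p1, p2, k3] as OpenCV has them; the pictures are not rectified), "R" (3x3) and "t" (3): a world point X has camera coordinates R X + t; the wrist camera has in their place "hand_eye" (4x4, takes a point from camera to tool coordinates, whose origin is the TCP and whose axes are the tool frame's). Camera axes: x right, y down, z forward; pixel columns grow to the right and rows downward; lengths in mm; the calibration is good to about 2 mm. A picture is of the moment at which its call begins: read the wrist's pose just before it. camera_info takes no time and is no camera call.
- order.finish_job(): hands the job in, once; it reports no verdict.
The state is a dict: "time_s": time; "joints": joint angles; "dq": joint speeds; "tau": joint torques, N m; "eef_pos": TCP position; "ee_rot": TCP orientation; "force": force on the tool from outside, world axes, zero at the start; "wrist_torque": the same for the moment, N m; "grip_width": opening from 0.0 (shut) to 1.0 (fully open).
Only numpy, scipy, OpenCV 4.12 (cv2) and the standard library are available. Lean on these libraries where they do the work, as an engineer would, in place of code of your own. Each camera call takes 0.05 s, during which the arm holds its last target.

## Task

Set out the titration place around the magnetic stirrer: stand the stoppered flask in the centre of the stirrer's white plate, and the three reagent bottles in a straight, evenly spaced row along the middle of the blue spill tray, the white bottle at the end nearer the stirrer, the amber bottle at the other end and the small green dropper bottle midway between them. Stand the empty beaker on the bench on the stirrer's free side (the side away from the tray), level with the plate's centre and about two fingers' width clear of the stirrer. Set everything down gently and upright, without dropping or tipping anything, and leave the measuring cylinder, the red pipette bulb and the tube rack where they are.

Things in the scene. Friction and masses are not known exactly. Their poses are not given: they have to be found in the camera images.
- flask: Loose conical glass flask, clear, with a green stopper; 156 mm tall, base 85 mm across, tapering to a 34 mm wide neck that runs straight from 100 to 134 mm; the stopper's head, 36 mm across, is from 134 to 156 mm; grip it by the neck and stopper at about 130 mm. About 0.2 kg. Round, so its yaw does not matter; origin at the centre of its underside, z up.
- acid: Loose amber glass reagent bottle with a blue cap and a paper label, 140 mm tall; body 62 mm across up to 85 mm, then the shoulder narrows to a 32 mm neck; on top a blue screw cap 38 mm across and 28 mm high (from 112 to 140 mm), a good grip from above. About 0.36 kg. Round, so its yaw does not matter; origin at the centre of its underside, z up.
- water: Loose opaque white plastic bottle with a red cap and a red band, 140 mm tall; body 62 mm across up to 85 mm, then the shoulder narrows to a 32 mm neck; on top a red screw cap 38 mm across and 28 mm high (from 112 to 140 mm), a good grip from above. About 0.3 kg. Round, so its yaw does not matter; origin at the centre of its underside, z up.
- indicator: Loose small green glass dropper bottle with a black dropper top; 105 mm tall over its rubber bulb; body 38 mm across up to 62 mm, collar 23 mm across from 68 to 82 mm, bulb 15 mm across above; grip the body at about 52 mm. About 0.1 kg. Round, so its yaw does not matter; origin at the centre of its underside, z up.
- beaker: Loose clear glass beaker, open at the top, empty, 70 mm tall, 50 mm across outside, wall 2.5 mm; grip it round the outside at about 45 mm. About 0.07 kg. Round, so its yaw does not matter; origin at the centre of its underside, z up.
- stirrer: Fixed magnetic stirrer, left or right of the tray: white case with a round white plate 130 mm across, its surface 64 mm above the bench. Origin on the bench below the plate's centre; the knob panel faces -x, about to the robot; the case reaches 90 mm to -x, 70 to +x, 75 to each side (y). Two fingers clear of its free side puts the beaker's centre about 140 mm from the origin along y.
- tray: Fixed shallow blue plastic spill tray, 140 mm (x) by 310 mm (y) outside, rim 18 mm high, walls and floor 5 mm thick (bottles stand 5 mm above the bench). Origin at the centre of its underside; its long side lies along its y axis. The row runs along this axis: one bottle at the centre, the others about 100 mm to either side.
- cylinder: Bystander, loose: clear plastic measuring cylinder on a round blue foot, 150 mm tall, tube 25 mm across, foot 60 mm across. Origin at the centre of its underside.
- bulb: Bystander, loose: red rubber pipette bulb lying on the bench, 56 mm across and 50 mm tall, its stems along its x axis reaching 65 mm to +x and 53 mm to -x. Origin at the centre of its underside.
- rack: Bystander, loose: white test-tube rack with orange-capped tubes, 70 mm (x) by 220 mm (y), 102 mm tall over the caps, standing beyond the stirrer and the tray. Origin at the centre of its underside.
Mind the look-alikes: they are no part of the job. What is shaped like the acid but yellow is not meant.

How it is judged:
By the outcome, as a careful person would: the job done as asked, in the order asked, and still so for the second after the job is handed in, with the robot touching nothing.
It also fails if it takes over 122 s, if anything falls off the work surface, if the arm or the gripper's body presses on something with over 40 N, if the wrist force passes 120 N, or if a joint passes its speed limit or range.

## Working session

There is one attempt and no reset: what is moved stays moved. The work goes in short steps, Python scripts to look and compute and a shell command to move; the robot and the scene stay as the last step left them, time stands still between calls to the robot, and variables do not carry over. Pictures are saved under pics/ and viewed, and the job is handed in when it is done.

```bash
mkdir -p pics; python3 - <<'E'
from rig import monitor, vision, ctrl
import cv2, numpy as np
print(monitor.sense(), ctrl.tcp_to_grasp)
for n in ("scene","top"):
    p,d=vision.capture(n); cv2.imwrite(f"pics/{n}0.png",p[:,:,::-1]); np.savez(f"pics/{n}0.npz",p=p,d=d)
    print(n,vision.camera_info(n))
print(vision.camera_info("wrist"))
E
```

```text
{'time_s': 0.0, 'joints': array([ 8.94612488e-01,  3.13475852e-01,  1.49848003e+00, -9.27632616e-06,
        1.33099655e+00, -2.23404528e-01]), 'dq': array([-1.59852472e-03,  1.17604252e-05, -8.59492216e-04,  2.39637213e-03,
       -1.73116471e-04, -1.17506669e-03]), 'tau': array([ 3.52101870e-04, -4.12269652e+01, -2.59744066e+01, -1.17537979e-04,
        4.14039561e-03,  4.74903359e-06]), 'eef_pos': array([229.48209223, 471.83734376, 197.10571759]), 'ee_rot': array([ 2.28167426e-04,  8.47780579e-01,  5.30346704e-01, -6.40474705e-04]), 'force': array([ 0.27381302, -0.11941977,  0.7414823 ]), 'wrist_torque': array([ 0.02446834, -0.00164165,  0.03896073]), 'grip_width': 1.0001508202844618} 18.700000000000003
scene {'fov_y': 42.20143941913484, 'cx': 287.0376733851112, 'cy': 212.8916917276997, 'distortion': array([-0.02422686,  0.        ,  0.        ,  0.        ,  0.        ]), 'R': array([[ 4.10339600e-01,  9.11932555e-01, -6.53917147e-04],
       [ 6.78122512e-01, -3.05612069e-01, -6.68394436e-01],
       [-6.09730491e-01,  2.73825270e-01, -7.43806729e-01]]), 't': array([-222.1287747
[... 235 characters left out ...]
93993, -0.00641607],
       [-0.99658356,  0.00938312, -0.08205583],
       [ 0.08211111,  0.00566496, -0.99660708]]), 't': array([  15.04304477,  621.79716083, 1683.8286528 ])}
{'fov_y': 68.34709231497136, 'cx': 285.71342827139773, 'cy': 207.97553706873316, 'distortion': array([-0.00624377,  0.        ,  0.        ,  0.        ,  0.        ]), 'hand_eye': array([[ 9.99999787e-01,  1.34993072e-04, -6.38182352e-04,
         6.56814650e-01],
       [ 8.13151500e-05,  9.44922616e-01,  3.27293819e-01,
        -8.53685842e+01],
       [ 6.47215335e-04, -3.27293801e-01,  9.44922404e-01,
        -1.77299480e+02],
       [ 0.00000000e+00,  0.00000000e+00,  0.00000000e+00,
         1.00000000e+00]])}
```

View pics/scene0.png

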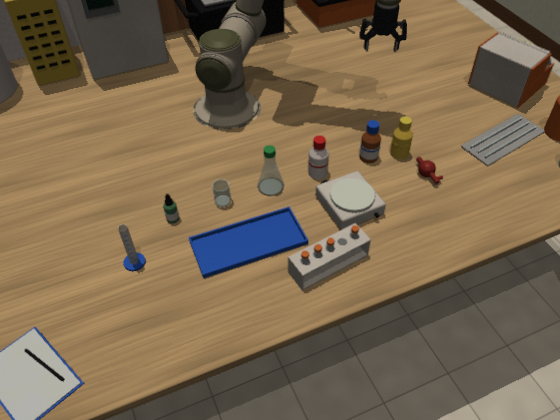

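View pics/top0.png

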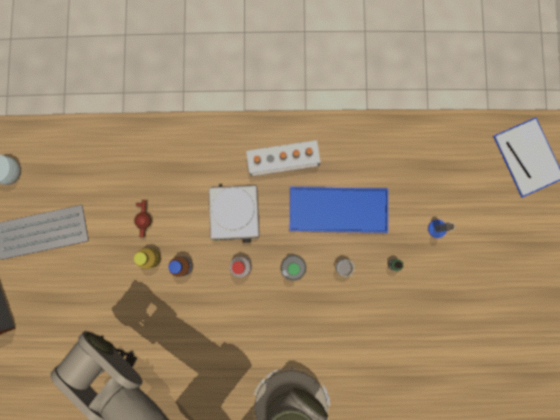

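The scene view shows the row (left to right): dropper bottle (171,209), beaker (222,194), flask (270,175), white bottle (318,158), amber (370,143) and the yellow look-alike (403,138). The top view has +x up and +y left: stirrer at (234,211), tray at (338,210), so the free side is +y.

```bash
cat > h.py <<'E'
import numpy as np, cv2
from rig import vision, monitor
from scipy.spatial.transform import Rotation as Ro
def K(ci):
    f=210/np.tan(np.radians(ci["fov_y"]/2)); return np.array([[f,0,ci["cx"]],[0,f,ci["cy"]],[0,0,1]])
def RT(name,st=None):
    ci=vision.camera_info(name)
    if name!="wrist": return ci,np.array(ci["R"]),np.array(ci["t"])
    q=st["ee_rot"]; T=np.eye(4);T[:3,:3]=Ro.from_quat([q[1],q[2],q[3],q[0]]).as_matrix();T[:3,3]=st["eef_pos"]
    W=np.linalg.inv(T@ci["hand_eye"]); return ci,W[:3,:3],W[:3,3]
def px2w(name,uv,z,st=None):
    ci,R,t=RT(name,st)
    n=cv2.undistortPoints(np.array(uv,float).reshape(-1,1,2),K(ci),ci["distortion"]).reshape(-1,2)
    d=np.c_[n,np.ones(len(n))]@R; c=-R.T@t
    s=(z-c[2])/d[:,2]; return (c+s[:,None]*d)[:,:2]
def w2px(name,X,st=None):
    ci,R,t=RT(name,st)
    return cv2.projectPoints(np.array(X,float).reshape(-1,3),cv2.Rodrigues(R)[0],t,K(ci),ci["distortion"])[0].reshape(-1,2)
def cloud(name,d,st=None):
    ci,R,t=RT(name,st); v,u=np.mgrid[0:420,0:560]
    n=cv2.undistortPoints(np.c_[u.ravel(),v.ravel()].astype(float).reshape(-1,1,2),K(ci),ci["distortion"]).reshape(-1,2)
    P=np.c_[n,np.ones(len(n))]*d.ravel()[:,None]
    return ((P-t)@R).reshape(420,560,3)
E
python3 - <<'E'
from h import *
z=np.load("pics/top0.npz");p,d=z["p"],z["d"]
hsv=cv2.cvtColor(p,cv2.COLOR_RGB2HSV)
C=cloud("top",d)
cv2.imwrite("pics/topcrop.png",cv2.resize(p[140:290,110:480],None,fx=2.1,fy=2.1,interpolation=cv2.INTER_CUBIC)[:,:,::-1])
def seg(n,u,v,r,lo,hi,zz,z2=None):
    m=cv2.inRange(hsv,np.array(lo),np.array(hi)); mm=np.zeros_like(m);mm[v-r:v+r+1,u-r:u+r+1]=m[v-r:v+r+1,u-r:u+r+1]
    ys,xs=np.nonzero(mm); c=[xs.mean(),ys.mean()]
    print(n,len(xs),np.round(c,1),px2w("top",c,zz).round(1),"cloud",np.median(C[ys,xs],0).round(1))
seg("acid",175,267,10,[100,120,60],[130,255,255],133)
seg("water r",239,267,10,[0,120,100],[6,255,255],133)
seg("flask",293,268,10,[45,90,40],[85,255,255],150)
seg("tray",338,210,60,[105,120,60],[130,255,255],5)
def cl(n,u0,u1,v0,v1,zl,zh):
    q=C[v0:v1,u0:u1].reshape(-1,3); q=q[(q[:,2]>zl)&(q[:,2]<zh)]
    if len(q): print(n,len(q),"mean",q.mean(0).round(1),"mid",((np.percentile(q,2,0)+np.percentile(q,98,0))/2).round(1),"ext",np.ptp(q,axis=0).round(0))
cl("stir",200,268,175,250,50,80)
cl("stir2",200,268,175,250,20,80)
cl("tray",280,395,175,240,10,30)
cl("beaker",330,358,250,285,20,90)
cl("ind",380,410,250,280,20,115)
cl("ind top",380,410,250,280,60,115)
cl("flask",275,310,245,285,20,170)
cl("acid",160,195,250,285,100,170)
cl("water",225,255,250,285,100,170)
cl("cyl",420,460,210,245,3,170)
cl("cyltop",420,460,210,245,100,170)
cl("rack",240,325,130,180,20,120)
cl("yel",130,162,240,275,100,170)
cl("bulb",130,155,190,240,10,60)
E
```

```text
acid 112 [174.8 266.7] [[441.  335.2]] cloud [440.4 333.4 140.7]
water r 124 [237.9 267.2] [[438.4 150.4]] cloud [439.  149.3 140.3]
flask 84 [293.3 268.6] [[433.5 -10.9]] cloud [432.7 -10.  155.7]
tray 4079 [338.6 209.3] [[ 614.3 -157.1]] cloud [ 614.  -155.5    5.4]
stir 2067 mean [608.4 171.6  60.6] mid [606.9 172.3  60.8] ext [163. 149.  29.]
stir2 2560 mean [604.4 170.2  57.5] mid [605.4 172.2  53.8] ext [186. 152.  58.]
tray 991 mean [ 616.3 -151.8   14.9] mid [ 616.1 -154.3   17.6] ext [201. 358.  20.]
beaker 111 mean [ 432.7 -169.8   61.2] mid [ 432.9 -167.6   50.4] ext [52. 50. 61.]
ind 153 mean [ 440.2 -322.6   67.7] mid [ 439.9 -326.5   64.4] ext [34. 40. 90.]
ind top 111 mean [ 439.7 -324.7   76.3] mid [ 439.7 -326.5   82. ] ext [34. 37. 51.]
flask 483 mean [435.8  -9.3  79.8] mid [434.8 -10.5  91.4] ext [ 75.  75. 147.]
acid 181 mean [441.5 331.5 132.5] mid [441.1 333.  123.4] ext [48. 43. 49.]
water 165 mean [439.8 146.7 134. ] mid [440.3 147.4 123.8] ext [50. 41. 48.]
cyl 585 mean [ 553.4 -469.4   33. ] mid [ 555.4 -476.6   76.9] ext [109. 129. 156.]
cyltop 92 mean [ 551.8 -467.8  130.9] mid [ 551.7 -468.2  128.9] ext [25. 26. 57.]
rack 1595 mean [774.7  17.7  73.3] mid [775.   16.9  83.7] ext [ 97. 223.  85.]
yel 170 mean [467.1 432.8 132.5] mid [466.8 435.7 123.3] ext [42. 43. 47.]
bulb 371 mean [590.  459.5  35.8] mid [590.5 459.6  32.7] ext [153.  77.  48.]
```

View pics/topcrop.png

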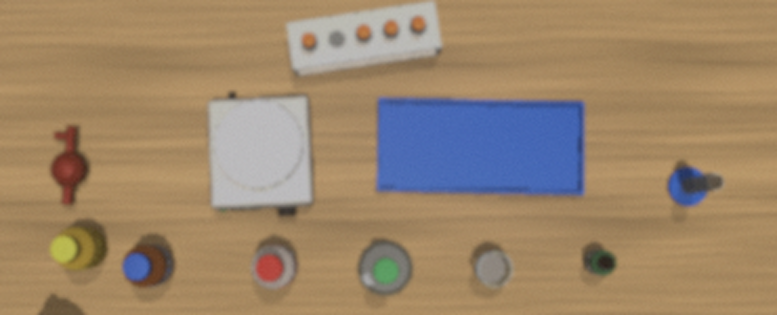

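```bash
python3 - <<'E'
from h import *
z=np.load("pics/top0.npz");p,d=z["p"],z["d"]
hsv=cv2.cvtColor(p,cv2.COLOR_RGB2HSV)
# tray outer
m=cv2.inRange(hsv,np.array([105,120,40]),np.array([130,255,255]));m[:, :270]=0;m[:,400:]=0;m[:170]=0;m[245:]=0
c=max(cv2.findContours(m,cv2.RETR_EXTERNAL,cv2.CHAIN_APPROX_NONE)[0],key=cv2.contourArea)
for zz in (0,18):
    w=px2w("top",c.reshape(-1,2),zz).astype(np.float32); print("tray",zz,cv2.minAreaRect(w))
# stirrer
m=((hsv[:,:,1]<50)&(hsv[:,:,2]>110)).astype(np.uint8);mm=m*0;mm[178:246,200:268]=m[178:246,200:268]
mm=cv2.morphologyEx(mm,cv2.MORPH_OPEN,np.ones((5,5)))
c=max(cv2.findContours(mm,cv2.RETR_EXTERNAL,cv2.CHAIN_APPROX_NONE)[0],key=cv2.contourArea)
for zz in (0,60):
  w=px2w("top",c.reshape(-1,2),zz).astype(np.float32); print("stir",zz,cv2.minAreaRect(w))
g=cv2.cvtColor(p,cv2.COLOR_RGB2GRAY)[178:246,200:268]
big=cv2.createCLAHE(6,(2,2)).apply(cv2.resize(g,None,fx=8,fy=8,interpolation=cv2.INTER_CUBIC));cv2.imwrite("pics/stir.png",big)
z=np.load("pics/scene0.npz");p=z["p"]
cv2.imwrite("pics/sccrop.png",cv2.resize(p[110:290,140:400],None,fx=3,fy=3,interpolation=cv2.INTER_CUBIC)[:,:,::-1])
E
```

```text
tray 0 ((614.81005859375, -156.91590881347656), (303.4212646484375, 135.29537963867188), 88.44717407226562)
tray 18 ((613.4229125976562, -155.28599548339844), (300.2628479003906, 133.8870849609375), 88.44718170166016)
stir 0 ((609.5904541015625, 176.61378479003906), (165.54132080078125, 153.3489227294922), 2.2785956859588623)
stir 60 ((605.1475830078125, 170.4742431640625), (159.79739379882812, 148.0281524658203), 2.2785701751708984)
```

View pics/stir.png

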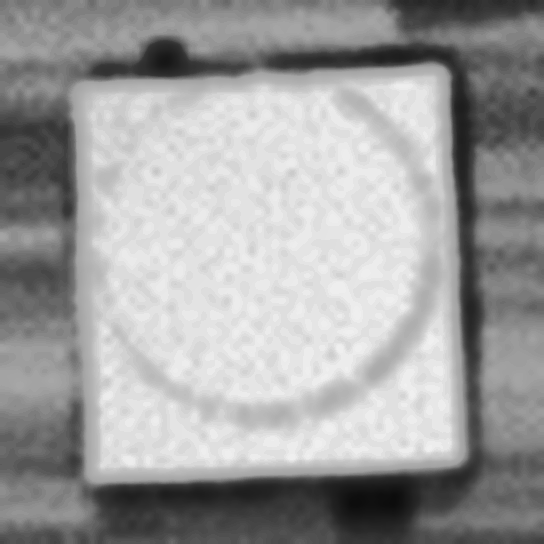

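View pics/sccrop.png

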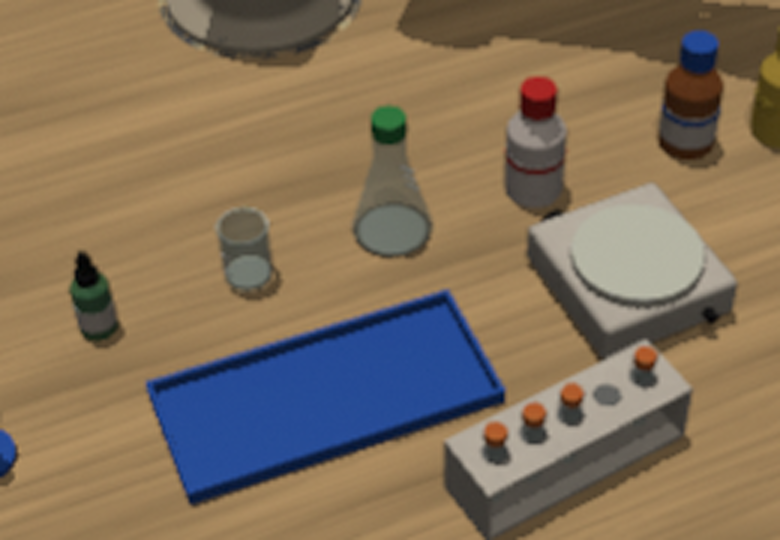

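```bash
python3 - <<'E'
from h import *
z=np.load("pics/scene0.npz");p,d=z["p"],z["d"]
hsv=cv2.cvtColor(p,cv2.COLOR_RGB2HSV).astype(int)
print(p[195,352],hsv[195,352],p[207,330],hsv[207,330],p[212,350],hsv[212,350])
r=p.astype(int); m=((r[:,:,1]-r[:,:,0]>3)&(r[:,:,1]>140)).astype(np.uint8);mm=m*0;mm[165:225,315:390]=m[165:225,315:390]
mm=cv2.morphologyEx(mm,cv2.MORPH_OPEN,np.ones((3,3)))
c=max(cv2.findContours(mm,cv2.RETR_EXTERNAL,cv2.CHAIN_APPROX_NONE)[0],key=cv2.contourArea)
w=px2w("scene",c.reshape(-1,2),64).astype(np.float32); print(len(w),cv2.minEnclosingCircle(w),cv2.fitEllipse(w))
# circle fit from top
print("top circ",px2w("top",[[232.6,208.3]],64))
# tray in scene
m=cv2.inRange(hsv.astype(np.uint8),np.array([105,120,40]),np.array([130,255,255]));m[:205]=0;m[275:]=0;m[:,:180]=0;m[:,315:]=0
c=max(cv2.findContours(m,cv2.RETR_EXTERNAL,cv2.CHAIN_APPROX_NONE)[0],key=cv2.contourArea)
for zz in (0,18):print(cv2.minAreaRect(px2w("scene",c.reshape(-1,2),zz).astype(np.float32)))
def seg(n,u,v,rr,lo,hi,zz):
    m=cv2.inRange(hsv.astype(np.uint8),np.array(lo),np.array(hi)); mm=np.zeros_like(m);mm[v-rr:v+rr+1,u-rr:u+rr+1]=m[v-rr:v+rr+1,u-rr:u+rr+1]
    ys,xs=np.nonzero(mm); c=[(xs.min()+xs.max())/2,(ys.min()+ys.max())/2]
    print(n,len(xs),c,px2w("scene",c,zz).round(1))
seg("acid",372,128,9,[100,120,60],[130,255,255],126)
seg("water",319,143,9,[0,150,100],[8,255,255],126)
seg("flask",270,152,9,[45,90,40],[85,255,255],145)
E
python3 -m pendant '[[[-1,0.005,-0.02,0.02,-5],[-1,0.02,-0.06,0.04,-11],[-1,0.04,-0.1,0.05,-17],[-1,0.06,-0.145,0.06,-23],[-1,0.08,-0.19,0.06,-29],[-1,0.1,-0.235,0.06,-35],[-1,0.12,-0.28,0.06,-41],[-1,0.14,-0.325,0.06,-47],[-1,0.16,-0.37,0.06,-53],[-1,0.18,-0.41,0.06,-58],[-1,0.192,-0.445,0.06,-62],[-1,0.2,-0.47,0.06,-64],[-1,0.204,-0.482,0.06,-64],[-1,0.204,-0.482,0.06,-64],[-1,0.204,-0.482,0.06,-64]]]' 30
```

```text
[180 180 163] [ 30  24 180] [68 64 59] [17 34 68] [122 116 106] [ 19  33 122]
time_s: 1.6
eef_pos: [433.4, -9.0, 257.6]
ee_rot: [-0.0, 1.0, 0.001, -0.0]
force: [0.2, 0.5, 0.8]
grip_width: 0.999Traceback (most recent call last):
  File "<stdin>", line 7, in <module>
ValueError: max() iterable argument is empty
```

```bash
python3 - <<'E'
from h import *
z=np.load("pics/scene0.npz");p,d=z["p"],z["d"]
hsv=cv2.cvtColor(p,cv2.COLOR_RGB2HSV).astype(int)
m=((hsv[:,:,2]>160)&(hsv[:,:,1]<60)&(hsv[:,:,0]>24)).astype(np.uint8);mm=m*0;mm[165:225,315:390]=m[165:225,315:390]
mm=cv2.morphologyEx(mm,cv2.MORPH_OPEN,np.ones((3,3)))
c=max(cv2.findContours(mm,cv2.RETR_EXTERNAL,cv2.CHAIN_APPROX_NONE)[0],key=cv2.contourArea)
w=px2w("scene",c.reshape(-1,2),64).astype(np.float32); print(len(w),cv2.minEnclosingCircle(w),cv2.fitEllipse(w))
print("top circ",px2w("top",[[232.6,208.3]],64))
m=cv2.inRange(hsv.astype(np.uint8),np.array([105,120,40]),np.array([130,255,255]));m[:205]=0;m[275:]=0;m[:,:180]=0;m[:,315:]=0
c=max(cv2.findContours(m,cv2.RETR_EXTERNAL,cv2.CHAIN_APPROX_NONE)[0],key=cv2.contourArea)
for zz in (0,18):print(cv2.minAreaRect(px2w("scene",c.reshape(-1,2),zz).astype(np.float32)))
def seg(n,u,v,rr,lo,hi,zz):
    m=cv2.inRange(hsv.astype(np.uint8),np.array(lo),np.array(hi)); mm=np.zeros_like(m);mm[v-rr:v+rr+1,u-rr:u+rr+1]=m[v-rr:v+rr+1,u-rr:u+rr+1]
    ys,xs=np.nonzero(mm); c=[(xs.min()+xs.max())/2,(ys.min()+ys.max())/2]
    print(n,len(xs),c,px2w("scene",c,zz).round(1))
seg("acid",372,128,9,[100,120,60],[130,255,255],126)
seg("water",319,143,9,[0,150,100],[8,255,255],126)
seg("flask",270,152,9,[45,90,40],[85,255,255],145)
st=monitor.sense(); p,d=vision.capture("wrist"); cv2.imwrite("pics/w1.png",p[:,:,::-1]); np.savez("pics/w1.npz",p=p,d=d,pos=st["eef_pos"],rot=st["ee_rot"])
print(st["eef_pos"],st["ee_rot"],st["force"])
S=st
print("proj stopper",w2px("wrist",[[433.5,-10.5,156]],S))
m=cv2.inRange(cv2.cvtColor(p,cv2.COLOR_RGB2HSV),np.array([45,90,40]),np.array([85,255,255])); ys,xs=np.nonzero(m)
print(len(xs),xs.min(),xs.max(),ys.min(),ys.max(), px2w("wrist",[[xs.mean(),ys.mean()]],150,S))
C=cloud("wrist",d,S); q=C[m>0]; q=q[q[:,2]>150]; print(len(q), np.ptp(q,axis=0) if len(q) else 0,(q.max(0)+q.min(0))/2,q.mean(0))
E
```

```text
105 ((616.1614990234375, 175.21763610839844), 63.583526611328125) ((616.0252685546875, 175.06654357910156), (122.3057861328125, 124.38801574707031), 143.15394592285156)
top circ [[616.03154937 172.52900572]]
((606.4835205078125, -150.7291259765625), (313.42669677734375, 151.51100158691406), 88.3093490600586)
((620.5030517578125, -155.21524047851562), (308.755859375, 149.25315856933594), 88.30937194824219)
acid 76 [np.float64(373.0), np.float64(124.0)] [[429.3 346.1]]
water 82 [np.float64(319.0), np.float64(139.0)] [[424.5 159.4]]
flask 118 [np.float64(269.0), np.float64(151.0)] [[432.3  -8.7]]
[433.40981739  -9.01832957 257.64342806] [-2.12404860e-04  9.99999365e-01  1.09937931e-03 -1.23603646e-04] [0.1761337  0.50718521 0.80176   ]
proj stopper [[286.46857807 198.1357661 ]]
1456 268 303 177 375 [[433.57352068 -54.04034936]]
1051 [ 33.16829838 103.10579401 284.853706  ] [432.62690098  24.99919001 292.55164101] [432.72210752  -8.31827189 159.29814297]
```

View pics/w1.png

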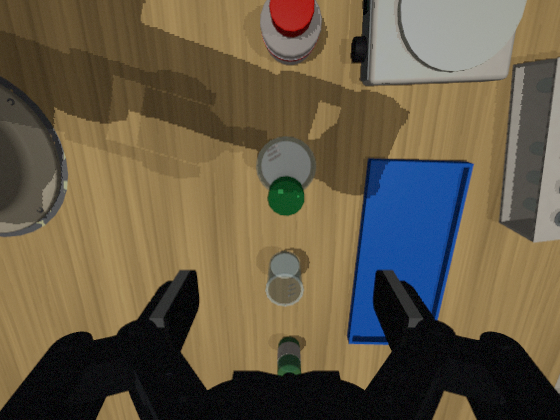

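The wrist view shows the stopper at (286,196), beaker rim at (285,289), dropper at (289,365), the tray from (368,158) to (436,344), and the plate partly in view. I'll measure from this sharper picture.

```bash
python3 - <<'E'
from h import *
z=np.load("pics/w1.npz");p,d=z["p"],z["d"];S=dict(eef_pos=z["pos"],ee_rot=z["rot"])
hsv=cv2.cvtColor(p,cv2.COLOR_RGB2HSV);C=cloud("wrist",d,S)
m=cv2.inRange(hsv,np.array([45,90,30]),np.array([85,255,255]));m[225:]=0
ys,xs=np.nonzero(m);print("stopper",xs.min(),xs.max(),ys.min(),ys.max(),px2w("wrist",[[xs.mean(),ys.mean()]],152,S))
q=C[m>0];q=q[(q[:,2]>152)&(q[:,2]<160)];print("  cloud",len(q),np.percentile(q,[1,99],axis=0).mean(0).round(1),q.mean(0).round(1))
m=cv2.inRange(hsv,np.array([105,120,40]),np.array([130,255,255]));m[:,:340]=0
c=max(cv2.findContours(m,cv2.RETR_EXTERNAL,cv2.CHAIN_APPROX_NONE)[0],key=cv2.contourArea)
for zz in (0,18):print("tray",cv2.minAreaRect(px2w("wrist",c.reshape(-1,2),zz,S).astype(np.float32)))
q=C[m>0];r=q[(q[:,2]>14)&(q[:,2]<24)].astype(np.float32);print("rim cloud",len(r),cv2.minAreaRect(r[:,:2].copy()),np.median(r[:,2]))
f=q[(q[:,2]>1)&(q[:,2]<9)].astype(np.float32);print("floor",len(f),cv2.minAreaRect(f[:,:2].copy()),np.median(f[:,2]))
def cl(n,u0,u1,v0,v1,zl,zh):
    q=C[v0:v1,u0:u1].reshape(-1,3); q=q[(q[:,2]>zl)&(q[:,2]<zh)]
    if len(q): print(n,len(q),"mid",((np.percentile(q,1,0)+np.percentile(q,99,0))/2).round(1),"ext",np.ptp(q,axis=0).round(0))
cl("beaker top",260,310,245,310,60,75);cl("ind top",270,305,330,365,20,110);cl("flask base",250,320,130,180,3,40)
cl("water",255,325,0,60,100,150)
q=C[0:90,380:540].reshape(-1,3);print("plate",np.median(q[(q[:,2]>50)&(q[:,2]<75)],0))
g=p[0:100,340:560];cv2.imwrite("pics/w1st.png",cv2.resize(g,None,fx=3.5,fy=3.5,interpolation=cv2.INTER_CUBIC)[:,:,::-1])
E
```

```text
stopper 268 367 8 215 [[432.85720445  -9.169611  ]]
  cloud 1028 [432.9  -9.5 155.6] [432.7  -9.  156.8]
tray ((619.1134643554688, -164.93528747558594), (325.69384765625, 150.14158630371094), 88.47624969482422)
tray ((611.4140625, -154.94219970703125), (312.2161865234375, 143.9285125732422), 88.47623443603516)
rim cloud 2064 ((612.5474243164062, -156.20169067382812), (310.0945129394531, 141.06405639648438), 88.21549224853516) 18.524515
floor 11429 ((612.01806640625, -154.31307983398438), (306.17120361328125, 139.02166748046875), 88.35330963134766) 5.7590227
beaker top 518 mid [ 430.6 -167.5   66.3] ext [52. 55. 13.]
ind top 445 mid [ 437.7 -315.6   41.2] ext [38. 19. 44.]
flask base 752 mid [432.3   4.6  21.7] ext [89. 67. 37.]
water 1634 mid [436.6 142.7 121.5] ext [41. 27. 44.]
plate [604.40528742 140.31042467  64.14461678]
```

View pics/w1st.png

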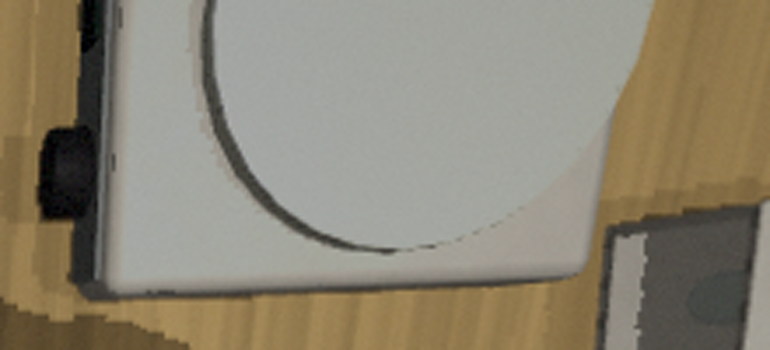

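```bash
python3 -m pendant '[[[-1,-0.0005,0,-0.03,0],[-1,-0.0005,0,-0.065,0],[-1,-0.0005,0,-0.1,0],[-1,-0.0005,0,-0.13,0],[-1,-0.0005,0,-0.143,0],[-1,-0.0005,0,-0.147,0],[-1,-0.0005,0,-0.147,0],[0,-0.0005,0,-0.147,0],[0.4,-0.0005,0,-0.147,0],[1,-0.0005,0,-0.147,0],[1,-0.0005,0,-0.147,0],[1,-0.0005,0,-0.147,0],[1,-0.0005,0,-0.147,0],[1,-0.0005,0,-0.147,0],[1,-0.0005,0,-0.147,0],[1,-0.0005,0,-0.147,0]]]' 35
```

```text
time_s: 3.25
eef_pos: [433.5, -10.0, 111.4]
ee_rot: [0.0, 1.0, 0.0, 0.001]
force: [-1.2, -0.3, 5.2]
grip_width: 0.399
```

```bash
python3 -m pendant '[[[1,0,0,0.008,0],[1,0,0,0.03,0],[1,0,0,0.065,0],[1,0,0,0.1,0],[1,0.01,0.005,0.13,0],[1,0.03,0.02,0.15,0],[1,0.06,0.045,0.155,0],[1,0.09,0.075,0.155,0],[1,0.12,0.11,0.155,0],[1,0.145,0.14,0.155,0],[1,0.165,0.165,0.155,0],[1,0.178,0.178,0.155,0],[1,0.182,0.183,0.155,0],[1,0.182,0.183,0.155,0],[1,0.182,0.183,0.155,0]]]' && python3 - <<'E'
from h import *
st=monitor.sense(); p,d=vision.capture("wrist"); cv2.imwrite("pics/w2.png",p[:,:,::-1]); np.savez("pics/w2.npz",p=p,d=d,pos=st["eef_pos"],rot=st["ee_rot"])
E
```

```text
time_s: 4.75
eef_pos: [614.8, 172.3, 266.0]
ee_rot: [0.0, 1.0, 0.0, -0.0]
force: [-0.3, -0.5, -2.0]
grip_width: 0.395
```

View pics/w2.png

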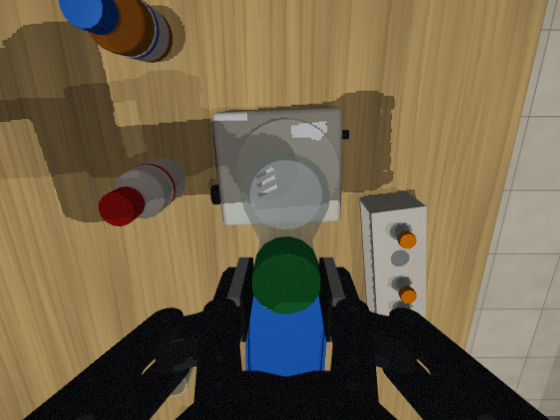

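```bash
python3 - <<'E'
from h import *
z=np.load("pics/w2.npz");p,d=z["p"],z["d"];S=dict(eef_pos=z["pos"],ee_rot=z["rot"])
C=cloud("wrist",d,S)
q=C[90:235,200:350].reshape(-1,3);h=np.histogram(q[:,2],bins=np.arange(40,80,2));print(h[0])
for lo,hi in((50,61.5),(62.5,67),(50,67)):
    r=q[(q[:,2]>lo)&(q[:,2]<hi)].astype(np.float32);print(lo,len(r),cv2.minAreaRect(r[:,:2].copy()))
# overlay predicted plate circle
t=np.linspace(0,2*np.pi,60)
im=p.copy()
for (cx,cy,col) in((616,173,(255,0,0)),):
    for u,v in w2px("wrist",np.c_[cx+65*np.cos(t),cy+65*np.sin(t),64+0*t],S): cv2.circle(im,(int(round(u*1)),int(round(v))),0,col,-1)
cv2.imwrite("pics/w2c.png",cv2.resize(im[90:250,190:370],None,fx=3.7,fy=3.7,interpolation=cv2.INTER_NEAREST)[:,:,::-1])
E
```

```text
[  59   56   56  171  178  906 3272  553    8    3    4  408 2913  366
    2    0    0    0    0]
50 4745 ((605.510498046875, 173.22457885742188), (158.1779022216797, 146.55389404296875), 2.3495965003967285)
62.5 3659 ((616.1581420898438, 190.51487731933594), (93.38025665283203, 129.50753784179688), 87.42976379394531)
50 8409 ((605.510498046875, 173.22457885742188), (158.1779022216797, 146.55389404296875), 2.3495965003967285)
```

View pics/w2c.png

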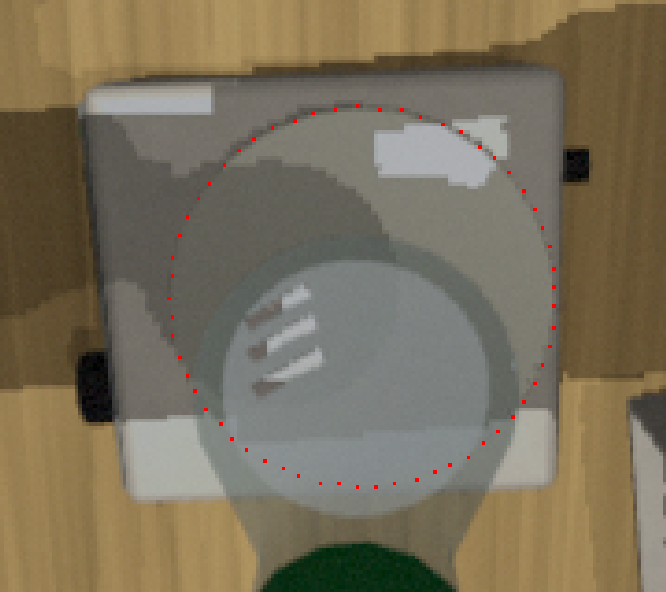

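```bash
python3 -m pendant '[[[1,0.001,0.001,-0.02,0],[1,0.001,0.001,-0.045,0],[1,0.001,0.001,-0.068,0],[1,0.001,0.001,-0.08,0],[1,0.001,0.001,-0.086,0],[1,0.001,0.001,-0.088,0],[1,0.001,0.001,-0.089,0],[1,0.001,0.001,-0.09,0],[1,0.001,0.001,-0.09,0]]]'; python3 -c "
from rig import monitor as m;s=m.sense();print(s['eef_pos'],s['force'])"
```

```text
time_s: 5.7
eef_pos: [616.4, 174.1, 176.2]
ee_rot: [-0.0, 1.0, 0.001, 0.0]
force: [0.3, -0.9, -1.4]
grip_width: 0.395
[616.35531364 174.11771545 176.20481569] [ 0.34087333 -0.86066315 -1.35550178]
```

```bash
python3 -m pendant '[[[1,0,-0.0005,-0.0005,0],[1,0,-0.0005,-0.001,0],[1,0,-0.0005,-0.0014,0],[1,0,-0.0005,-0.0014,0]]]'; python3 -c "
from rig import monitor as m;s=m.sense();print(s['eef_pos'],s['force'])"
```

```text
time_s: 6.1
eef_pos: [616.4, 173.7, 175.5]
ee_rot: [-0.0, 1.0, 0.001, 0.001]
force: [-2.3, -0.1, 4.6]
grip_width: 0.396
[616.42968034 173.68895109 175.46756937] [-2.25571227 -0.06358836  4.62216615]
```

```bash
python3 -m pendant '[[[0.0,0,0,0,0],[-0.5,0,0,0,0],[-1,0,0,0,0],[-1,0,0,0,0],[-1,0,0,0.005,0],[-1,0,0,0.025,0],[-1,0,0,0.055,0],[-1,-0.015,0,0.085,0],[-1,-0.045,-0.005,0.1,0],[-1,-0.08,-0.01,0.1,0],[-1,-0.115,-0.015,0.1,0],[-1,-0.145,-0.02,0.09,0],[-1,-0.168,-0.024,0.08,0],[-1,-0.178,-0.025,0.08,0],[-1,-0.178,-0.025,0.08,0],[-1,-0.178,-0.025,0.08,0]]]' && python3 - <<'E'
from h import *
st=monitor.sense(); S=st;p,d=vision.capture("wrist"); cv2.imwrite("pics/w3.png",p[:,:,::-1])
print(st["eef_pos"],st["force"])
hsv=cv2.cvtColor(p,cv2.COLOR_RGB2HSV);C=cloud("wrist",d,S)
m=cv2.inRange(hsv,np.array([0,150,60]),np.array([8,255,255]))
n,l,s,c=cv2.connectedComponentsWithStats(m);i=1+np.argmax(s[1:,4]);q=C[l==i];q=q[(q[:,2]>136)&(q[:,2]<144)];print(s[i],len(q),np.percentile(q,[1,99],axis=0).mean(0).round(1),np.ptp(q,axis=0))
m=cv2.inRange(hsv,np.array([45,90,30]),np.array([85,255,255]))
n,l,s,c=cv2.connectedComponentsWithStats(m);i=1+np.argmax(s[1:,4]);q=C[l==i];q=q[(q[:,2]>214)&(q[:,2]<225)];print("stop",s[i],len(q),np.percentile(q,[1,99],axis=0).mean(0).round(1))
E
```

```text
time_s: 7.7
eef_pos: [439.3, 148.7, 255.0]
ee_rot: [-0.0, 1.0, 0.0, 0.001]
force: [0.2, 0.7, -0.7]
grip_width: 0.999
[439.25606755 148.67106679 255.02577035] [ 0.17297794  0.73414328 -0.72464776]
[266 168  37  41 989] 946 [437.5 151.7 140.6] [35.57211932 37.42333733  6.95713727]
stop [ 492  163   67   51 2614] 2017 [614.7 173.8 218.4]
```

View pics/w3.png

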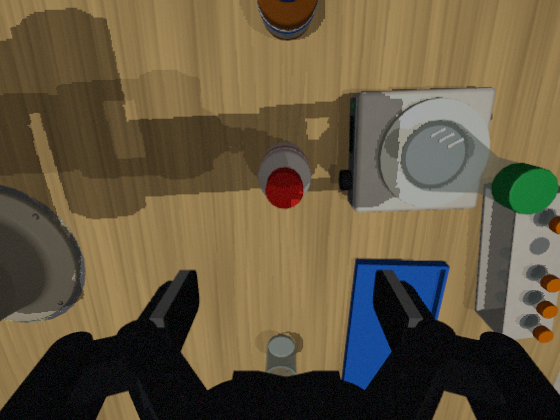

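```bash
python3 -m pendant '[[[-1,-0.0015,0.0025,-0.03,0],[-1,-0.0015,0.0025,-0.065,0],[-1,-0.0015,0.0025,-0.1,0],[-1,-0.0015,0.0025,-0.13,0],[-1,-0.0015,0.0025,-0.145,0],[-1,-0.0015,0.0025,-0.15,0],[-1,-0.0015,0.0025,-0.15,0],[0,-0.0015,0.0025,-0.15,0],[0.4,-0.0015,0.0025,-0.15,0],[1,-0.0015,0.0025,-0.15,0],[1,-0.0015,0.0025,-0.15,0],[1,-0.0015,0.0025,-0.15,0],[1,-0.0015,0.0025,-0.15,0],[1,-0.0015,0.0025,-0.15,0],[1,-0.0015,0.0025,-0.15,0]]]' 40
```

```text
time_s: 9.25
eef_pos: [439.4, 151.6, 109.2]
ee_rot: [-0.0, 1.0, 0.001, 0.004]
force: [-9.2, 1.0, 41.0]
grip_width: 0.002
```

```bash
python3 - <<'E'
from h import *
p,d=vision.capture("scene"); cv2.imwrite("pics/s2.png",cv2.resize(p[60:260,180:440],None,fx=3,fy=3,interpolation=cv2.INTER_CUBIC)[:,:,::-1])
p,d=vision.capture("wrist"); cv2.imwrite("pics/w4.png",p[:,:,::-1])
s=monitor.sense();print(s["force"],s["eef_pos"],s["grip_width"])
E
```

```text
[-8.44288057 -0.2336191  40.79640504] [439.36513139 151.55390005 109.19365392] 0.0018182115975660766
```

View pics/s2.png

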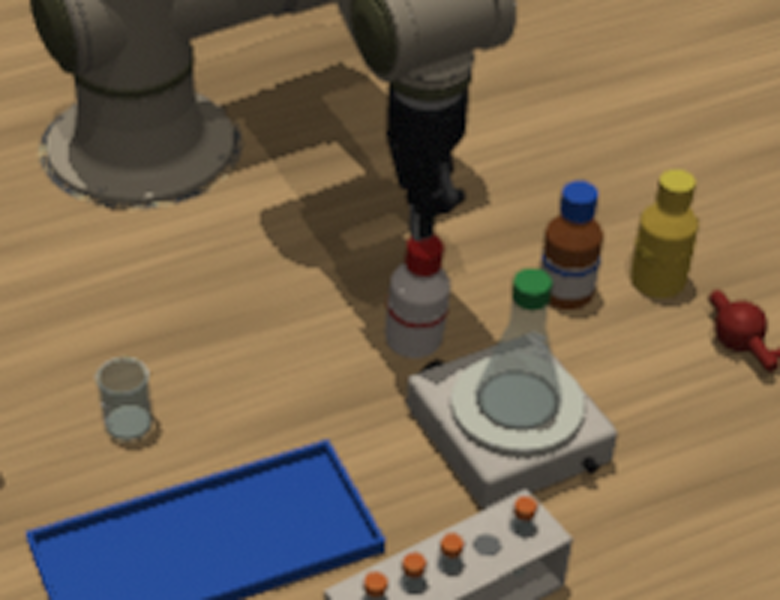

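View pics/w4.png

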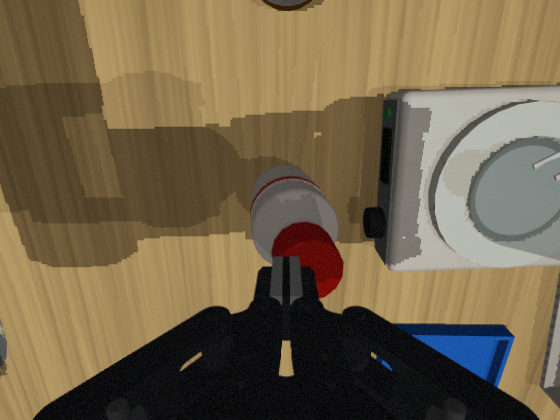

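```bash
python3 - <<'E'
from h import *
S=monitor.sense();p,d=vision.capture("wrist")
hsv=cv2.cvtColor(p,cv2.COLOR_RGB2HSV);C=cloud("wrist",d,S)
m=cv2.inRange(hsv,np.array([0,150,40]),np.array([8,255,255]));m[:215]=0
n,l,s,c=cv2.connectedComponentsWithStats(m);i=1+np.argmax(s[1:,4]);q=C[l==i]
print(s[i],np.histogram(q[:,2],bins=np.arange(90,160,5)))
top=q[q[:,2]>np.percentile(q[:,2],97)-4];print(len(top),np.percentile(top,[1,99],axis=0).mean(0),np.ptp(top,axis=0))
A=np.c_[top[:,:2],np.ones(len(top))];print("plane",np.linalg.lstsq(A,top[:,2],rcond=None)[0])
cv2.imwrite("pics/w4c.png",cv2.resize(p[150:330,210:400],None,fx=3.3,fy=3.3,interpolation=cv2.INTER_CUBIC)[:,:,::-1])
E
```

```text
[ 272  222   71   77 2429] (array([   0,    0,    0,    0,    0,   28,  145,  172,  176,  196, 1675,
          6,    9]), array([ 90,  95, 100, 105, 110, 115, 120, 125, 130, 135, 140, 145, 150,
       155]))
1721 [452.80089264 153.12450839 146.03654869] [ 34.56320242 102.58675777 146.74790366]
plane [0.11635606 0.55943907 1.94886154]
```

View pics/w4c.png

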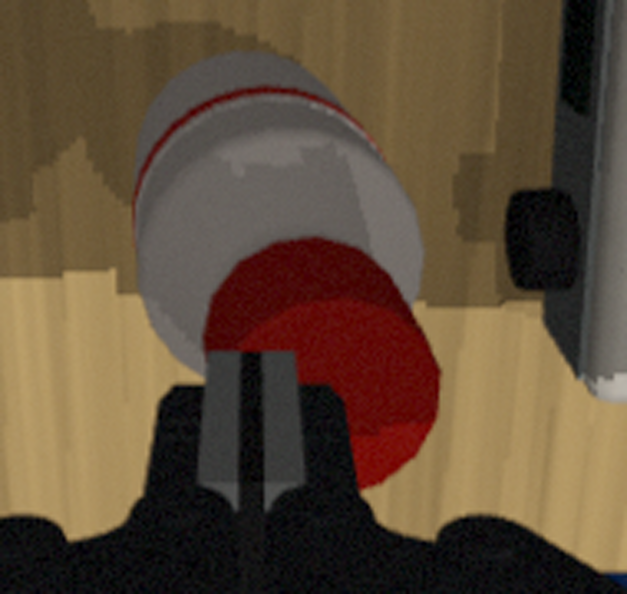

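```bash
python3 - <<'E'
from h import *
S=monitor.sense();p,d=vision.capture("wrist");C=cloud("wrist",d,S)
hsv=cv2.cvtColor(p,cv2.COLOR_RGB2HSV)
m=cv2.inRange(hsv,np.array([0,150,40]),np.array([8,255,255]));m[:215]=0
q=C[m>0];k=(q[:,2]>110)&(q[:,2]<150)
q=q[k]
t=q[q[:,2]>138];print(len(t),np.percentile(t,[1,50,99],axis=0))
A=np.c_[t[:,:2]-t[:,:2].mean(0),np.ones(len(t))];print("plane",np.linalg.lstsq(A,t[:,2],rcond=None)[0])
# finger pixels
for v,u in((268,280),(268,297),(280,280),(280,295),(290,275),(262,285)):print((v,u),p[v,u],C[v,u].round(1))
# body
b=C[165:235,245:335].reshape(-1,3)
for lo,hi in((10,80),(80,90),(3,10)):
    k=b[(b[:,2]>lo)&(b[:,2]<hi)];print(lo,len(k),np.percentile(k,[1,99],axis=0).round(1) if len(k) else 0)
E
```

```text
1765 [[436.18641788 136.57198912 138.51377945]
 [456.86750016 158.64200773 141.83362306]
 [468.38307218 169.89006299 144.0965934 ]]
plane [-6.72386447e-02 -1.89486052e-02  1.41823045e+02]
(268, 280) [58 57 58] [435.9 164.3 161.1]
(268, 297) [58 58 58] [443.8 163.2 159.2]
(280, 280) [61 59 60] [436.  163.6 170.1]
(280, 295) [60 59 58] [442.5 163.6 170.2]
(290, 275) [57 58 58] [434.  164.1 178.4]
(262, 285) [12 17 14] [438.2 163.7 154.4]
10 1384 [[409.6 151.9  11.1]
 [465.6 182.7  79.6]]
80 565 [[414.8 151.   80.2]
 [472.1 182.   89.9]]
3 38 [[409.9 162.6   4.2]
 [458.9 181.9   9.9]]
```

```bash
python3 - <<'E'
from h import *
for f in("w1","w2"):
    z=np.load(f"pics/{f}.npz");p,d=z["p"],z["d"];S=dict(eef_pos=z["pos"],ee_rot=z["rot"]);C=cloud("wrist",d,S)
    q=C[230:420,:].reshape(-1,3);q=q-S["eef_pos"]
    k=q[(np.abs(q[:,0])<70)&(np.abs(q[:,1])<40)&(q[:,2]>-60)&(q[:,2]<60)]
    h=np.histogram(k[:,2],bins=np.arange(-60,61,5));print(f,h[0])
    fg=k[(np.abs(k[:,0])>22)|(f=="w1")]
    fg=fg[(fg[:,2]>-20)]
    print(len(fg),fg[np.argsort(fg[:,2])[:5]].round(1))
E
```

```text
w1 [  0   0   0   0   0   0   0   0   0   0   0   0   0   0   0   0   0   0
   0   0   0  98 422 583]
1103 [[-43.6   1.   47.3]
 [-43.5   2.2  47.3]
 [ 42.6   1.3  47.3]
 [ 42.7   0.3  47.4]
 [ 42.6  -4.8  47.5]]
w2 [   0    0    0    1    2    6    8   17   23   23    6   14   29   56
  104  177  143  209  237  309 1158 3041  418  451]
621 [[-22.2  11.7  39.4]
 [ 22.2  11.9  39.6]
 [-23.2  11.9  39.7]
 [ 22.2  11.5  40. ]
 [-22.6  12.2  40.3]]
```

```bash
python3 -m pendant '[[[1,0,0,0.001,0],[1,0,0,0.002,0],[1,0,0,0.003,0],[1,0,0,0.004,0],[1,0,0,0.005,0],[1,0,0,0.006,0],[1,0,0,0.007,0],[1,0,0,0.008,0],[1,0,0,0.01,0],[1,0,0,0.015,0],[1,0,0,0.03,0],[0,0,0,0.06,0],[-1,0,0,0.09,0],[-1,0,0,0.12,0],[-1,0,0,0.14,0],[-1,0,0,0.14,0],[-1,0,0,0.14,0]]]' && python3 - <<'E'
from h import *
S=monitor.sense();p,d=vision.capture("wrist");C=cloud("wrist",d,S); cv2.imwrite("pics/w5.png",p[:,:,::-1])
print(S["eef_pos"],S["force"])
hsv=cv2.cvtColor(p,cv2.COLOR_RGB2HSV)
m=cv2.inRange(hsv,np.array([0,150,60]),np.array([8,255,255]))
n,l,s,c=cv2.connectedComponentsWithStats(m);i=1+np.argmax(s[1:,4]);q=C[l==i];t=q[(q[:,2]>136)&(q[:,2]<146)];print(s[i],len(t),np.percentile(t,[1,99],axis=0).mean(0).round(1),np.ptp(t,axis=0))
t=t[t[:,2]>138.5];A=np.c_[t[:,:2]-t[:,:2].mean(0),np.ones(len(t))];print("plane",np.linalg.lstsq(A,t[:,2],rcond=None)[0])
E
```

```text
time_s: 11.15
eef_pos: [436.5, 151.1, 243.9]
ee_rot: [0.0, 1.0, 0.001, -0.0]
force: [0.8, 0.2, -0.6]
grip_width: 0.991
[436.48890334 151.07448761 243.9094601 ] [ 0.75284184  0.16603146 -0.60038716]
[ 268  172   39   43 1070] 1020 [437.2 151.7 140.4] [36.20758833 37.46793882  7.30609951]
plane [-4.15284428e-03 -6.97298255e-04  1.40882041e+02]
```

View pics/w5.png

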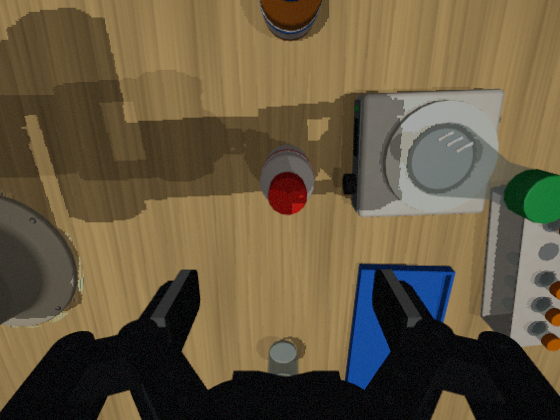

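```bash
python3 -m pendant '[[[-1,0.0005,0.0003,-0.03,0],[-1,0.0005,0.0003,-0.065,0],[-1,0.0005,0.0003,-0.1,0],[-1,0.0005,0.0003,-0.13,0],[-1,0.0005,0.0003,-0.155,0],[-1,0.0005,0.0003,-0.167,0],[-1,0.0005,0.0003,-0.17,0],[-1,0.0005,0.0003,-0.17,0],[0,0.0005,0.0003,-0.17,0],[0.2,0.0005,0.0003,-0.17,0],[0.4,0.0005,0.0003,-0.17,0],[0.4,0.0005,0.0003,-0.17,0]]]' 40; python3 - <<'E'
from h import *
p,d=vision.capture("wrist"); cv2.imwrite("pics/w6.png",p[:,:,::-1])
E
```

```text
time_s: 12.4
eef_pos: [437.6, 151.4, 74.9]
ee_rot: [-0.0, 1.0, 0.0, 0.001]
force: [0.7, 0.7, 3.3]
grip_width: 0.433
```

View pics/w6.png

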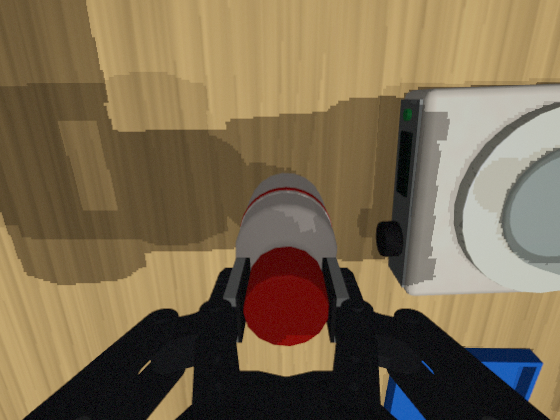

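```bash
python3 -m pendant '[[[1,0,0,0,0],[1,0,0,0,0],[1,0,0,0,0],[1,0,0,0.008,0],[1,0,-0.005,0.03,0],[1,0.01,-0.02,0.06,0],[1,0.03,-0.045,0.08,0],[1,0.055,-0.075,0.08,0],[1,0.085,-0.107,0.08,0],[1,0.115,-0.14,0.08,0],[1,0.142,-0.17,0.075,0],[1,0.162,-0.192,0.065,0],[1,0.174,-0.204,0.05,0],[1,0.1775,-0.207,0.04,0],[1,0.1775,-0.207,0.03,0],[1,0.1775,-0.207,0.03,0],[1,0.1775,-0.207,0.03,0]]]' 40; python3 - <<'E'
from h import *
S=monitor.sense();print(S["eef_pos"],S["force"])
p,d=vision.capture("wrist"); cv2.imwrite("pics/w7.png",p[:,:,::-1]);C=cloud("wrist",d,S)
E
```

```text
time_s: 14.15
eef_pos: [614.4, -54.8, 104.8]
ee_rot: [-0.0, 1.0, 0.001, 0.0]
force: [0.1, 0.5, -3.5]
grip_width: 0.433
[614.37799741 -54.76703485 104.8288511 ] [ 0.14468354  0.52828556 -3.47611641]
```

View pics/w7.png

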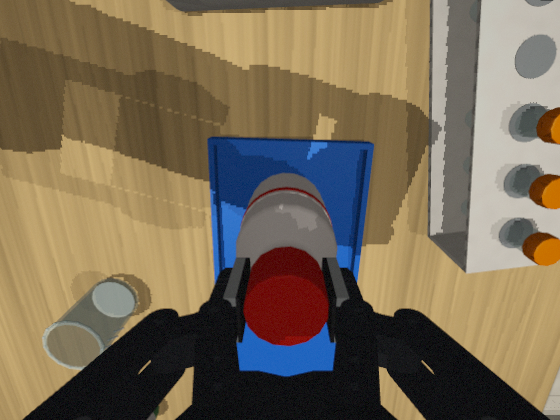

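```bash
python3 - <<'E'
from h import *
S=monitor.sense()
print(px2w("wrist",[[208,140],[373,144],[212,225],[362,225]],18,S).round(1))
E
python3 -m pendant '[[[1,0.001,-0.0007,-0.01,0],[1,0.001,-0.0007,-0.018,0],[1,0.001,-0.0007,-0.022,0],[1,0.001,-0.0007,-0.024,0],[1,0.001,-0.0007,-0.025,0],[1,0.001,-0.0007,-0.0255,0],[1,0.001,-0.0007,-0.0255,0]]]'; python3 -c "
from rig import monitor as m;s=m.sense();print(s['eef_pos'],s['force'])"
```

```text
[[548.6  -0.8]
 [687.8  -3.9]
 [546.1 -78. ]
 [684.6 -77.8]]
time_s: 14.9
eef_pos: [615.6, -56.3, 79.9]
ee_rot: [0.0, 1.0, 0.001, 0.0]
force: [-4.6, 0.3, 4.8]
grip_width: 0.433
[615.62490735 -56.26649516  79.90224149] [-4.55979404  0.30142751  4.8200723 ]
```

```bash
python3 -m pendant '[[[0.0,0,0,0,0],[-0.5,0,0,0,0],[-1,0,0,0,0],[-1,0,0,0,0],[-1,0,0,0.02,0],[-1,0,0,0.055,0],[-1,-0.02,0.0,0.085,0],[-1,-0.055,0.01,0.11,0],[-1,-0.095,0.03,0.125,0],[-1,-0.13,0.06,0.125,0],[-1,-0.155,0.1,0.125,0],[-1,-0.17,0.145,0.125,0],[-1,-0.175,0.19,0.125,0],[-1,-0.175,0.235,0.125,0],[-1,-0.175,0.28,0.125,0],[-1,-0.175,0.325,0.125,0],[-1,-0.175,0.365,0.125,0],[-1,-0.175,0.385,0.125,0],[-1,-0.175,0.39,0.125,0],[-1,-0.175,0.39,0.125,0]]]' && python3 -m pendant '[[[-1,0,0,0,0]]]' && python3 - <<'E'
from h import *
S=monitor.sense();p,d=vision.capture("wrist");C=cloud("wrist",d,S); cv2.imwrite("pics/w8.png",p[:,:,::-1])
print(S["eef_pos"],S["force"])
hsv=cv2.cvtColor(p,cv2.COLOR_RGB2HSV)
m=cv2.inRange(hsv,np.array([105,120,40]),np.array([130,255,255])); m=((m>0)&(C[:,:,2]>136)&(C[:,:,2]<146)).astype(np.uint8)
n,l,s,c=cv2.connectedComponentsWithStats(m);i=1+np.argmax(s[1:,4]);t=C[l==i];print(s[i],len(t),np.percentile(t,[1,99],axis=0).mean(0).round(1),np.ptp(t,axis=0))
E
```

```text
time_s: 16.9
eef_pos: [440.6, 333.7, 203.6]
ee_rot: [0.0, 1.0, 0.001, -0.0]
force: [0.8, -0.2, 0.2]
grip_width: 0.998
time_s: 17.0
eef_pos: [440.9, 332.8, 203.9]
ee_rot: [0.0, 1.0, 0.0, 0.0]
force: [-0.4, -0.4, -0.0]
grip_width: 1.002
[440.91197662 332.75138417 203.87528015] [-0.41480665 -0.44871078 -0.04782495]
[ 264  183   44   44 1547] 1547 [440.2 336.9 139.9] [35.62540677 36.65037405  7.04392693]
```

View pics/w8.png

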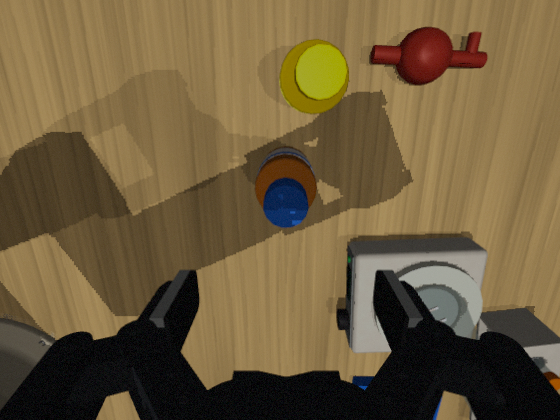

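```bash
python3 -m pendant '[[[-1,-0.0005,0.0035,-0.03,0],[-1,-0.0005,0.0035,-0.065,0],[-1,-0.0005,0.0035,-0.1,0],[-1,-0.0005,0.0035,-0.12,0],[-1,-0.0005,0.0035,-0.127,0],[-1,-0.0005,0.0035,-0.129,0],[-1,-0.0005,0.0035,-0.129,0],[0,-0.0005,0.0035,-0.129,0],[0.2,-0.0005,0.0035,-0.129,0],[0.4,-0.0005,0.0035,-0.129,0],[1,-0.0005,0.0035,-0.129,0],[1,-0.0005,0.0035,-0.129,0],[1,-0.0005,0.0035,-0.129,0]]]' 40; python3 - <<'E'
from h import *
p,d=vision.capture("wrist"); cv2.imwrite("pics/w9.png",p[:,:,::-1])
E
```

```text
time_s: 18.35
eef_pos: [440.5, 337.3, 75.4]
ee_rot: [-0.0, 1.0, 0.0, 0.0]
force: [0.2, -0.1, 5.5]
grip_width: 0.43
```

View pics/w9.png

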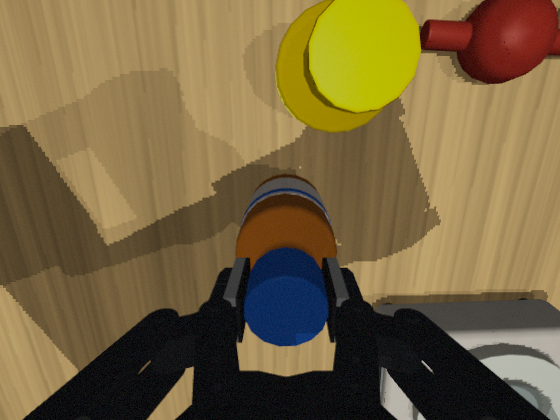

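```bash
python3 -m pendant '[[[1,0,0,0.008,0],[1,0,0,0.03,0],[1,0,-0.01,0.065,0],[1,0,-0.03,0.1,0],[1,0,-0.06,0.11,0],[1,0,-0.1,0.11,0],[1,0,-0.14,0.11,0],[1,0,-0.18,0.11,0],[1,0,-0.22,0.11,0],[1,0,-0.26,0.11,0],[1,0.005,-0.3,0.11,0],[1,0.015,-0.34,0.11,0],[1,0.032,-0.38,0.11,0],[1,0.055,-0.42,0.11,0],[1,0.08,-0.455,0.11,0],[1,0.105,-0.49,0.11,0],[1,0.13,-0.525,0.1,0],[1,0.15,-0.56,0.085,0],[1,0.163,-0.58,0.065,0],[1,0.1695,-0.5925,0.05,0]]]'; python3 -m pendant '[[[1,0,0,-0.01,0],[1,0,0,-0.02,0],[1,0,0,-0.02,0],[1,0,0,-0.02,0]]]';python3 - <<'E'
from h import *
S=monitor.sense();print(S["eef_pos"],S["force"])
p,d=vision.capture("wrist"); cv2.imwrite("pics/w10.png",p[:,:,::-1]);C=cloud("wrist",d,S)
hsv=cv2.cvtColor(p,cv2.COLOR_RGB2HSV)
m=cv2.inRange(hsv,np.array([0,150,40]),np.array([8,255,255])); m=((m>0)&(C[:,:,2]>141)&(C[:,:,2]<150)).astype(np.uint8)
t=C[m>0]; print(len(t),np.percentile(t,[1,99],axis=0).mean(0).round(1),np.ptp(t,axis=0))
E
```

```text
time_s: 20.4
eef_pos: [609.5, -256.6, 122.2]
ee_rot: [-0.001, 1.0, -0.0, -0.001]
force: [-0.3, 0.8, -4.7]
grip_width: 0.432
time_s: 20.8
eef_pos: [609.8, -254.6, 105.6]
ee_rot: [0.0, 1.0, 0.001, 0.0]
force: [0.5, -0.2, -3.7]
grip_width: 0.432
[ 609.75489113 -254.64921813  105.59999438] [ 0.45619753 -0.18241311 -3.66765985]Traceback (most recent call last):
  File "<stdin>", line 6, in <module>
    return _quantile_unchecked(
        a, q, axis, out, overwrite_input, method, keepdims, weights)
    return _ureduce(a,
                    func=_quantile_ureduce_func,
    ...<5 lines>...
                    overwrite_input=overwrite_input,
                    method=method)
    r = func(a, **kwargs)
    result = _quantile(arr,
                       quantiles=q,
    ...<2 lines>...
                       out=out,
                       weights=wgt)
    slices_having_nans = np.isnan(arr[-1, ...])
                                  ~~~^^^^^^^^^
IndexError: index -1 is out of bounds for axis 0 with size 0
```

View pics/w10.png

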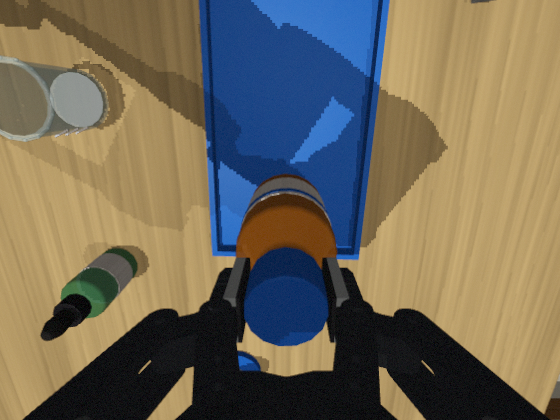

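```bash
python3 - <<'E'
from h import *
S=monitor.sense()
print(px2w("wrist",[[213,255],[360,258],[203,40],[386,40]],18,S).round(1))
E
python3 -m pendant '[[[1,0,-0.001,-0.01,0],[1,0,-0.001,-0.018,0],[1,0,-0.001,-0.022,0],[1,0,-0.001,-0.0235,0],[1,0,-0.001,-0.0245,0],[1,0,-0.001,-0.025,0],[1,0,-0.001,-0.025,0]]]'; python3 -c "
from rig import monitor as m;s=m.sense();print(s['eef_pos'],s['force'])"
```

```text
[[ 539.8 -309.4]
 [ 681.1 -312.4]
 [ 546.  -125.6]
 [ 686.  -125.3]]
time_s: 21.55
eef_pos: [609.8, -256.4, 80.4]
ee_rot: [0.0, 1.0, 0.001, 0.0]
force: [-2.5, 1.5, 1.3]
grip_width: 0.43
[ 609.78113825 -256.38710167   80.41793191] [-2.49817756  1.53844442  1.27065577]
```

```bash
python3 -m pendant '[[[1,0,0,0.002,0],[1,0.0015,0.0003,0.002,0],[1,0.0015,0.0003,0.001,0],[1,0.0015,0.0003,0,0],[1,0.0015,0.0003,-0.0003,0],[1,0.0015,0.0003,-0.0003,0]]]'; python3 -c "
from rig import monitor as m;s=m.sense();print(s['eef_pos'],s['force'])"
```

```text
time_s: 22.15
eef_pos: [611.5, -256.2, 80.4]
ee_rot: [0.0, 1.0, 0.001, 0.001]
force: [-0.9, 2.2, 5.2]
grip_width: 0.431
[ 611.54792624 -256.16291025   80.41595412] [-0.88943239  2.20065121  5.18324141]
```

```bash
python3 -m pendant '[[[0.0,0,0,0,0],[-0.5,0,0,0,0],[-1,0,0,0,0],[-1,0,0,0,0],[-1,0,0,0.02,0],[-1,0,0,0.055,0],[-1,-0.02,-0.005,0.085,0],[-1,-0.055,-0.02,0.1,0],[-1,-0.095,-0.035,0.1,0],[-1,-0.13,-0.05,0.1,0],[-1,-0.155,-0.062,0.1,0],[-1,-0.17,-0.068,0.1,0],[-1,-0.172,-0.069,0.1,0],[-1,-0.172,-0.069,0.1,0],[-1,-0.172,-0.069,0.1,0]]]' && python3 - <<'E'
from h import *
S=monitor.sense();p,d=vision.capture("wrist");C=cloud("wrist",d,S); cv2.imwrite("pics/w11.png",p[:,:,::-1])
print(S["eef_pos"],S["force"])
k=(C[:,:,2]>20)&(C[:,:,2]<112)&(abs(C[:,:,0]-439)<45)&(abs(C[:,:,1]+325)<45)
k[260:]=0
for lo,hi in((96,110),(84,96),(66,83),(45,62),(20,45)):
    t=C[k&(C[:,:,2]>lo)&(C[:,:,2]<hi)]
    if len(t): print(lo,len(t),np.percentile(t,[1,99],axis=0).mean(0).round(1),np.ptp(t,axis=0).round(0))
for n,lo,hi in(("acid",[105,120,40],[130,255,255]),("water",[0,150,40],[8,255,255])):
    m=cv2.inRange(cv2.cvtColor(p,cv2.COLOR_RGB2HSV),np.array(lo),np.array(hi)); t=C[(m>0)&(C[:,:,2]>141)&(C[:,:,2]<150)]
    if len(t):print(n,len(t),np.percentile(t,[1,99],axis=0).mean(0).round(1),np.ptp(t,axis=0))
E
```

```text
time_s: 23.65
eef_pos: [440.1, -324.5, 179.4]
ee_rot: [-0.0, 1.0, 0.001, 0.0]
force: [1.0, -0.6, 0.3]
grip_width: 0.995
[ 440.13528313 -324.53821136  179.3749378 ] [ 1.00877932 -0.56103924  0.28279049]
96 205 [ 438.1 -326.   101.7] [14. 13. 11.]
84 52 [ 437.3 -323.2   89.8] [19. 14. 12.]
66 450 [ 437.9 -323.4   74.5] [31. 29. 17.]
45 144 [ 438.1 -322.7   53.5] [38. 31. 17.]
20 188 [ 438.2 -315.3   32.5] [37. 18. 25.]
acid 2330 [ 607.6 -257.3  144.4] [34.37121872 36.67420313  7.72452935]
```

View pics/w11.png

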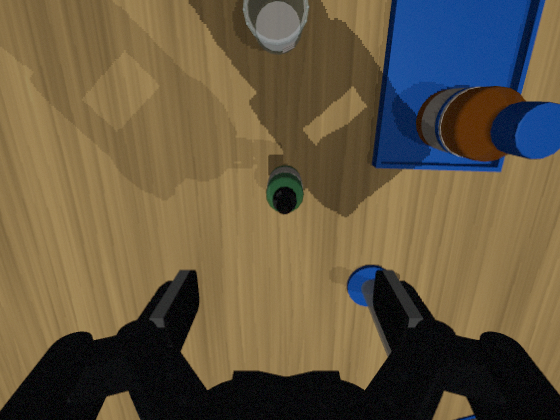

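```bash
python3 - <<'E'
from h import *
z=np.load("pics/w1.npz");p,d=z["p"],z["d"];S=dict(eef_pos=z["pos"],ee_rot=z["rot"]);C=cloud("wrist",d,S)-S["eef_pos"]
for v in(272,290,310,330,350,372,380,390,400,410,418):
    print(v,[tuple(C[v,u].round(0).astype(int)) for u in(190,230,260,286,310)])
E
```

```text
272 [(np.int64(-44), np.int64(12), np.int64(55)), (np.int64(-90), np.int64(-174), np.int64(-257)), (np.int64(-42), np.int64(-174), np.int64(-257)), (np.int64(0), np.int64(-135), np.int64(-192)), (np.int64(38), np.int64(-174), np.int64(-257))]
290 [(np.int64(-43), np.int64(5), np.int64(58)), (np.int64(-92), np.int64(-207), np.int64(-256)), (np.int64(-42), np.int64(-207), np.int64(-256)), (np.int64(0), np.int64(-180), np.int64(-217)), (np.int64(39), np.int64(-208), np.int64(-258))]
310 [(np.int64(-43), np.int64(-3), np.int64(61)), (np.int64(-94), np.int64(-247), np.int64(-257)), (np.int64(-44), np.int64(-247), np.int64(-257)), (np.int64(0), np.int64(-246), np.int64(-256)), (np.int64(40), np.int64(-246), np.int64(-257))]
330 [(np.int64(-165), np.int64(-288), np.int64(-256)), (np.int64(-96), np.int64(-287), np.int64(-256)), (np.int64(-45), np.int64(-289), np.int64(-258)), (np.int64(0), np.int64(-289), np.int64(-258)), (np.int64(42), np.int64(-288), np.int64(-257))]
350 [(np.int64(-169), np.int64(-331), np.int64(-256)), (np.int64(-99), np.int64(-331), np.int64(-256)), (np.int64(-46), np.i
[... 807 characters left out ...]
t64(115))]
400 [(np.int64(-23), np.int64(18), np.int64(123)), (np.int64(-15), np.int64(13), np.int64(119)), (np.int64(-7), np.int64(12), np.int64(118)), (np.int64(0), np.int64(13), np.int64(118)), (np.int64(6), np.int64(11), np.int64(117))]
410 [(np.int64(-23), np.int64(18), np.int64(125)), (np.int64(-14), np.int64(11), np.int64(120)), (np.int64(-7), np.int64(12), np.int64(121)), (np.int64(0), np.int64(11), np.int64(120)), (np.int64(6), np.int64(11), np.int64(120))]
418 [(np.int64(-22), np.int64(19), np.int64(128)), (np.int64(-13), np.int64(20), np.int64(128)), (np.int64(-7), np.int64(11), np.int64(122)), (np.int64(0), np.int64(12), np.int64(123)), (np.int64(6), np.int64(12), np.int64(123))]
```

```bash
python3 -m pendant '[[[-1,-0.0018,-0.001,-0.03,0],[-1,-0.0018,-0.001,-0.065,0],[-1,-0.0018,-0.001,-0.1,0],[-1,-0.0018,-0.001,-0.13,0],[-1,-0.0018,-0.001,-0.155,0],[-1,-0.0018,-0.001,-0.168,0],[-1,-0.0018,-0.001,-0.174,0],[-1,-0.0018,-0.001,-0.175,0],[-1,-0.0018,-0.001,-0.175,0],[0,-0.0018,-0.001,-0.175,0],[0.2,-0.0018,-0.001,-0.175,0],[0.4,-0.0018,-0.001,-0.175,0],[0.6,-0.0018,-0.001,-0.175,0],[1,-0.0018,-0.001,-0.175,0],[1,-0.0018,-0.001,-0.175,0],[1,-0.0018,-0.001,-0.175,0]]]' 25; python3 - <<'E'
from h import *
p,d=vision.capture("wrist"); cv2.imwrite("pics/w12.png",p[:,:,::-1])
S=monitor.sense();print(S["force"])
E
```

```text
time_s: 25.3
eef_pos: [437.6, -326.2, 4.9]
ee_rot: [0.0, 1.0, 0.0, 0.0]
force: [0.4, 1.2, 5.6]
grip_width: 0.43
[0.29657983 0.04974601 5.21989688]
```

View pics/w12.png

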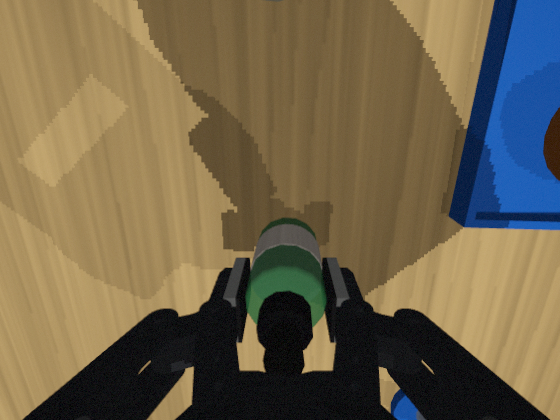

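```bash
python3 -m pendant '[[[1,0,0,0.008,0],[1,0,0,0.03,0],[1,0,0,0.065,0],[1,0.005,0.005,0.095,0],[1,0.02,0.02,0.115,0],[1,0.045,0.043,0.115,0],[1,0.075,0.072,0.115,0],[1,0.105,0.102,0.115,0],[1,0.135,0.131,0.115,0],[1,0.16,0.155,0.115,0],[1,0.173,0.167,0.115,0],[1,0.176,0.17,0.11,0],[1,0.176,0.17,0.085,0],[1,0.176,0.17,0.055,0],[1,0.176,0.17,0.035,0],[1,0.176,0.17,0.03,0],[1,0.176,0.17,0.03,0],[1,0.176,0.17,0.03,0]]]'; python3 - <<'E'
from h import *
S=monitor.sense();print(S["eef_pos"],S["force"])
p,d=vision.capture("wrist"); cv2.imwrite("pics/w13.png",p[:,:,::-1])
E
```

```text
time_s: 27.15
eef_pos: [613.8, -156.7, 35.8]
ee_rot: [0.0, 1.0, 0.0, 0.001]
force: [-1.0, -0.1, -1.4]
grip_width: 0.432
[ 613.7682717  -156.66035653   35.75827625] [-0.97781371 -0.06973895 -1.38161185]
```

View pics/w13.png

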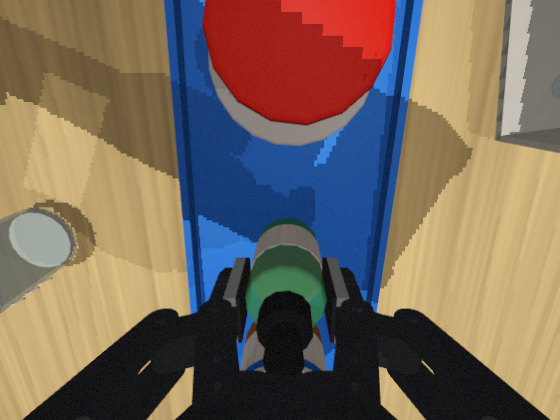

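```bash
python3 -m pendant '[[[1,-0.0002,0.0005,-0.01,0],[1,-0.0002,0.0005,-0.018,0],[1,-0.0002,0.0005,-0.022,0],[1,-0.0002,0.0005,-0.0235,0],[1,-0.0002,0.0005,-0.0245,0],[1,-0.0002,0.0005,-0.025,0],[1,-0.0002,0.0005,-0.025,0]]]'; python3 -c "
from rig import monitor as m;s=m.sense();print(s['eef_pos'],s['force'])"
```

```text
time_s: 27.9
eef_pos: [613.3, -155.6, 10.0]
ee_rot: [0.0, 1.0, 0.0, 0.0]
force: [-1.9, 0.7, 3.1]
grip_width: 0.433
[ 613.28830681 -155.56251922    9.98881705] [-1.91986871  0.72001947  3.07734475]
```

```bash
python3 -m pendant '[[[0.0,0,0,0,0],[-0.5,0,0,0,0],[-1,0,0,0,0],[-1,0,0,0,0],[-1,0,0,0.02,0],[-1,0,0,0.055,0],[-1,0,0,0.09,0],[-1,0,0,0.125,0],[-1,-0.02,-0.0,0.15,0],[-1,-0.055,-0.0,0.16,0],[-1,-0.095,-0.004,0.16,0],[-1,-0.13,-0.008,0.16,0],[-1,-0.16,-0.01,0.16,0],[-1,-0.177,-0.012,0.16,0],[-1,-0.182,-0.012,0.16,0],[-1,-0.182,-0.012,0.16,0],[-1,-0.182,-0.012,0.16,0]]]' && python3 - <<'E'
from h import *
S=monitor.sense();p,d=vision.capture("wrist");C=cloud("wrist",d,S); cv2.imwrite("pics/w14.png",p[:,:,::-1])
print(S["eef_pos"],S["force"])
k=(C[:,:,2]>5)&(C[:,:,2]<75)&(abs(C[:,:,0]-431)<45)&(abs(C[:,:,1]+167)<45)
k[280:]=0
for lo,hi in((66,74),(20,66)):
    t=C[k&(C[:,:,2]>lo)&(C[:,:,2]<hi)]
    if len(t): print(lo,len(t),np.percentile(t,[1,99],axis=0).mean(0).round(1),np.ptp(t,axis=0).round(0))
# predicted rim overlay
a=np.linspace(0,2*np.pi,60)
for zz in(70,0):
    for u,v in w2px("wrist",np.c_[431+25*np.cos(a),-167.5+25*np.sin(a),zz+0*a],S): cv2.circle(p,(int(round(u)),int(round(v))),0,(255,0,0),-1)
cv2.imwrite("pics/w14c.png",cv2.resize(p[130:280,200:370],None,fx=3.7,fy=3.7,interpolation=cv2.INTER_NEAREST)[:,:,::-1])
E
```

```text
time_s: 29.6
eef_pos: [431.9, -167.6, 169.6]
ee_rot: [0.0, 1.0, 0.001, 0.0]
force: [0.2, -0.4, -0.2]
grip_width: 1.002
[ 431.92515754 -167.57245266  169.56399036] [ 0.15625602 -0.43364394 -0.23542142]
66 771 [ 430.8 -167.9   69.5] [52. 53.  7.]
20 1064 [ 430.8 -167.    42.9] [46. 48. 46.]
```

View pics/w14.png

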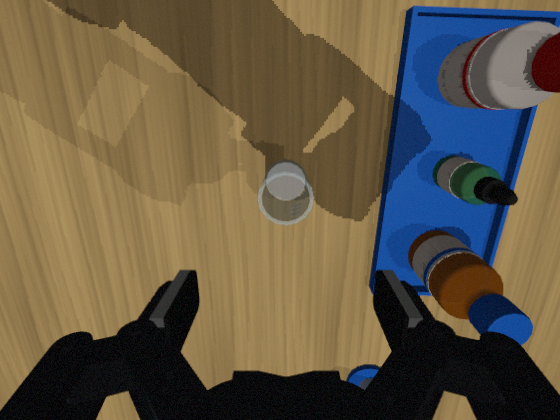

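View pics/w14c.png

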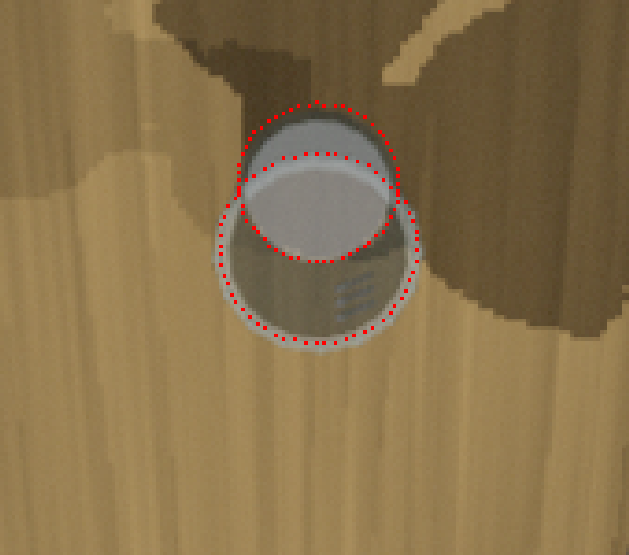

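```bash
python3 -m pendant '[[[-1,-0.001,-0.0005,-0.03,0],[-1,-0.001,-0.0005,-0.065,0],[-1,-0.001,-0.0005,-0.1,0],[-1,-0.001,-0.0005,-0.135,0],[-1,-0.001,-0.0005,-0.16,0],[-1,-0.001,-0.0005,-0.174,0],[-1,-0.001,-0.0005,-0.179,0],[-1,-0.001,-0.0005,-0.181,0],[-1,-0.001,-0.0005,-0.181,0],[-0.2,-0.001,-0.0005,-0.181,0],[0,-0.001,-0.0005,-0.181,0],[0.2,-0.001,-0.0005,-0.181,0],[0.4,-0.001,-0.0005,-0.181,0],[1,-0.001,-0.0005,-0.181,0],[1,-0.001,-0.0005,-0.181,0],[1,-0.001,-0.0005,-0.181,0]]]' 22; python3 - <<'E'
from h import *
p,d=vision.capture("wrist"); cv2.imwrite("pics/w15.png",p[:,:,::-1])
S=monitor.sense();print(S["force"])
E
```

```text
time_s: 31.25
eef_pos: [430.5, -168.2, -10.9]
ee_rot: [0.0, 1.0, 0.001, 0.0]
force: [-0.4, 1.1, 6.8]
grip_width: 0.578
[-1.53001577  1.08784122  5.68682042]
```

View pics/w15.png

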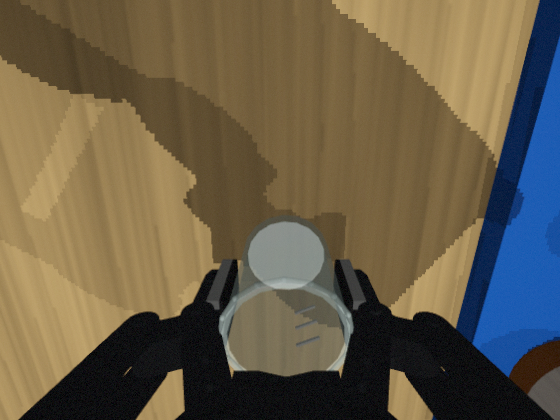

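```bash
python3 -m pendant '[[[1,0,0,0.008,0],[1,0,0,0.03,0],[1,0,0.005,0.065,0],[1,0,0.025,0.1,0],[1,0,0.055,0.12,0],[1,0,0.095,0.12,0],[1,0,0.135,0.12,0],[1,0,0.175,0.12,0],[1,0,0.215,0.12,0],[1,0,0.255,0.12,0],[1,0,0.295,0.12,0],[1,0,0.335,0.12,0],[1,0,0.375,0.12,0],[1,0.005,0.41,0.12,0],[1,0.02,0.44,0.12,0],[1,0.045,0.46,0.12,0],[1,0.075,0.47,0.12,0],[1,0.11,0.476,0.12,0],[1,0.145,0.48,0.11,0],[1,0.17,0.481,0.09,0]]]'; python3 -m pendant '[[[1,0.008,0,-0.02,0],[1,0.01,0,-0.045,0],[1,0.01,0,-0.06,0],[1,0.01,0,-0.06,0],[1,0.01,0,-0.06,0]]]';python3 - <<'E'
from h import *
S=monitor.sense();print(S["eef_pos"],S["force"])
p,d=vision.capture("wrist"); cv2.imwrite("pics/w16.png",p[:,:,::-1])
p,d=vision.capture("scene"); cv2.imwrite("pics/s3.png",cv2.resize(p[60:260,180:460],None,fx=2.8,fy=2.8,interpolation=cv2.INTER_CUBIC)[:,:,::-1])
E
```

```text
time_s: 33.3
eef_pos: [602.6, 313.4, 79.8]
ee_rot: [-0.001, 1.0, 0.0, 0.002]
force: [-0.7, 1.1, -0.3]
grip_width: 0.579
time_s: 33.8
eef_pos: [610.4, 313.2, 19.7]
ee_rot: [-0.0, 1.0, 0.001, 0.0]
force: [0.2, 0.4, 0.4]
grip_width: 0.58
[610.38256161 313.20716561  19.66819021] [0.24879496 0.38581795 0.39686979]
```

View pics/w16.png

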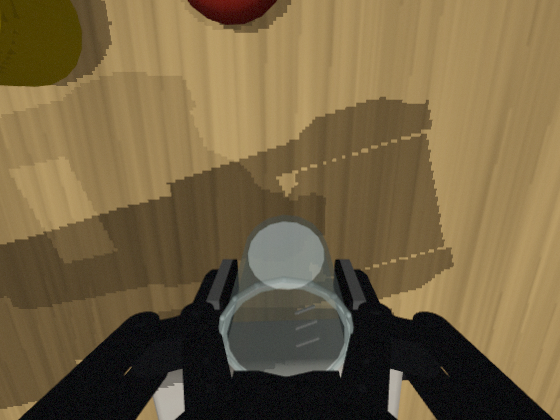

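View pics/s3.png

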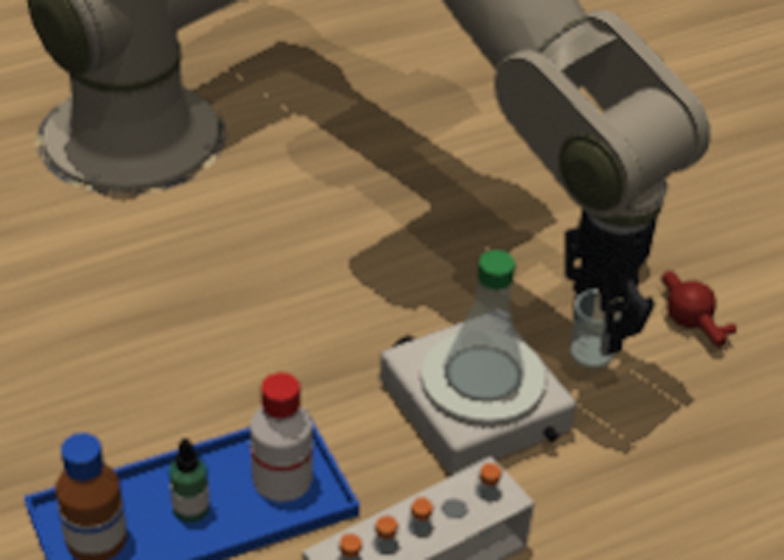

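Lower by 30.6 mm to the bench.

```bash
python3 -m pendant '[[[1,0,0,-0.012,0],[1,0,0,-0.022,0],[1,0,0,-0.027,0],[1,0,0,-0.0285,0],[1,0,0,-0.0295,0],[1,0,0,-0.0302,0],[1,0,0,-0.0306,0],[1,0,0,-0.0306,0]]]'; python3 -c "
from rig import monitor as m;s=m.sense();print(s['eef_pos'],s['force'])"
```

```text
time_s: 34.7
eef_pos: [610.4, 313.1, -10.8]
ee_rot: [-0.0, 1.0, 0.001, 0.0]
force: [-4.1, -1.1, 7.3]
grip_width: 0.576
[610.3752852  313.11059934 -10.7776713 ] [-4.12157212 -1.07585121  7.25848746]
```

```bash
python3 -m pendant '[[[0,0,0,0.0004,0],[-0.3,0,0,0.0004,0],[-0.6,0,0,0.0004,0],[-1,0,0,0.0004,0],[-1,0,0,0.0004,0],[-1,0,0,0.01,0],[-1,0,0,0.035,0],[-1,0,0,0.07,0],[-1,0,0,0.11,0],[-1,-0.01,0,0.15,0],[-1,-0.04,0,0.19,0],[-1,-0.08,0,0.21,0],[-1,-0.12,0,0.21,0],[-1,-0.17,0,0.21,0],[-1,-0.21,0.0,0.21,0],[-1,-0.25,0.0,0.21,0],[-1,-0.28,0.0,0.21,0],[-1,-0.28,0.0,0.21,0],[-1,-0.28,0.0,0.21,0]]]' ; python3 - <<'E'
from h import *
S=monitor.sense();print(S["eef_pos"],S["force"],S["time_s"])
p,d=vision.capture("top"); cv2.imwrite("pics/t4.png",cv2.resize(p[120:290,110:480],None,fx=2.1,fy=2.1,interpolation=cv2.INTER_CUBIC)[:,:,::-1]);C=cloud("top",d)
hsv=cv2.cvtColor(p,cv2.COLOR_RGB2HSV)
def top(n,lo,hi,z0,z1,x,y):
    m=cv2.inRange(hsv,np.array(lo),np.array(hi))>0
    k=m&(C[:,:,2]>z0)&(C[:,:,2]<z1)&(abs(C[:,:,0]-x)<45)&(abs(C[:,:,1]-y)<45);t=C[k]
    print(n,len(t),np.percentile(t,[2,98],axis=0).mean(0).round(1) if len(t) else 0)
A=[0,0,0];B=[180,255,255]
top("flask",[45,90,40],[85,255,255],210,230,616,173);top("water",[0,120,60],[8,255,255],138,150,615,-56)
top("acid",[100,120,50],[130,255,255],138,150,611,-256);top("ind",A,B,80,112,613,-156);top("beaker",A,B,55,75,610,313)
top("bulb",A,B,10,60,590,459);top("cyl",A,B,100,170,552,-468)
for n,zl,zh,x,y in(("rack",20,120,775,17),):
    k=(C[:,:,2]>zl)&(C[:,:,2]<zh)&(abs(C[:,:,0]-x)<65)&(abs(C[:,:,1]-y)<140);print("rack",C[k].mean(0))
p,d=vision.capture("scene"); cv2.imwrite("pics/s4.png",cv2.resize(p[60:290,110:460],None,fx=2.2,fy=2.2,interpolation=cv2.INTER_CUBIC)[:,:,::-1])
E
```

```text
time_s: 36.6
eef_pos: [330.4, 313.2, 198.8]
ee_rot: [-0.0, 1.0, 0.001, 0.001]
force: [0.5, -0.3, 0.3]
grip_width: 0.998
[330.4175328  313.20722607 198.84025567] [ 0.46121395 -0.27483087  0.260587  ] 36.6
flask 94 [615.5 172.  221.6]
water 105 [615.6 -56.7 144.4]
acid 104 [ 611.1 -256.5  144.3]
ind 44 [ 615.2 -155.7   95.6]
beaker 70 [611.6 311.6  64.8]
bulb 306 [591.1 459.3  36. ]
cyl 94 [ 551.7 -468.   127.9]
rack [774.76781404  17.60160237  73.30338579]
```

View pics/t4.png

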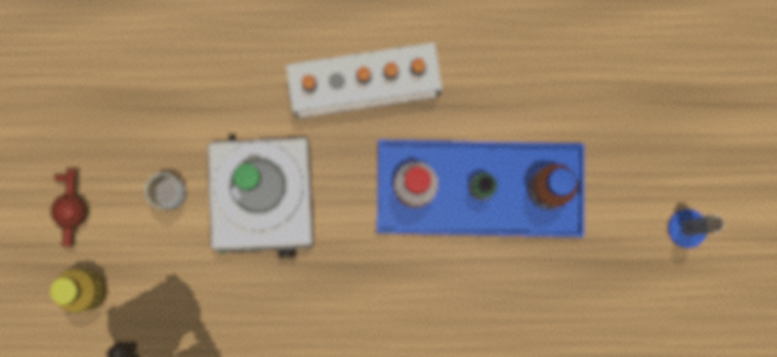

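View pics/s4.png

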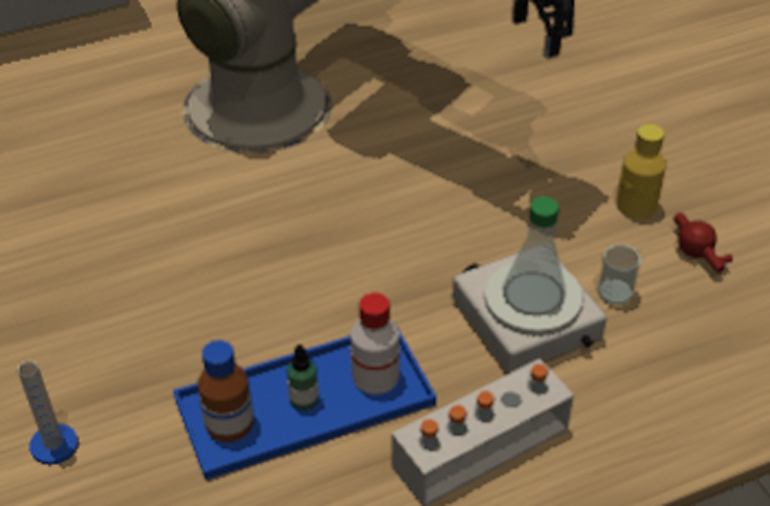

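Everything is where it should be and upright, the bystanders haven't moved, and the arm is clear of everything.

```bash
python3 -c "
from rig import order;print(order.finish_job())"
```

```text
the job is handed in; nothing more can be done
None
```

The titration place is set out as asked and the job is handed in at about 37 s. One grasp went wrong along the way, described below.

Positions from the last camera check, in mm:

| Item | Measured (x, y) | Intended (x, y) |
|---|---|---|
| Flask, on the plate | 615.5, 172 | 616, 173 (plate centre) |
| White bottle | 616, −57 | 616.5, −56 |
| Green dropper bottle | 615, −156 | 614, −156 |
| Amber bottle | 611, −256.5 | 612, −256 |
| Beaker, on the stirrer's free side | 611.5, 312 | 610, 313 |

- **Final state:** Everything stands upright. The cylinder, bulb and rack read as they did at the start, and the yellow look-alike was left alone. The gripper was open and well clear when I handed in.
- **What went wrong:** The first grasp of the white bottle failed. The closed fingers slipped onto its cap, pressed with about 41 N at the wrist, and tilted it by about 4°. I eased off slowly and it stood back up in the same spot, and the second grasp worked. If that counts as the gripper's body pressing, it is just over the 40 N limit.
- **Cause:** The fingertips sit about 34 mm further back than the stated tool point. I allowed for this on every later grasp. The flask had already been moved by then, gripped only near the top of its stopper, but it carried and landed without trouble.
- **Where checks disagreed:** My readings of the tray's centre line differ by 1 to 2 mm between views. The row could be off the tray's middle by that much.

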